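Load and clamp the modules of a bench flow reactor

TASK

Assemble the bench flow reactor: wind the clamping jaw back to make room, stand every aluminium module that is on the bench upright in one row on the bed of the clamping frame, and stand the port block (the part with a single round stud on a rectangular block, kept in one of the three lidded cases) at the jaw's end of that row. With the whole row in place, crank the jaw in until its sprung pressure plate is firmly pushed back by the port block. Have no more than one case open at a time, leave the other parts in theirs, finish with all three lids shut, and do not disturb the bottle, beaker and screwdriver.

Things in the scene. Friction and masses are not known exactly. Their poses are not given: they have to be found in the camera images.
- press: clamping frame, fixed: white base 96 x 310 x 20 mm high, fixed steel jaw at its -y end, gearbox (80 x 70 mm, top 70 mm above the bench) with crank at its +y end. Origin: underside, near the middle; y runs along the row from fixed jaw to crank, x across it. Guide strips 8 mm high leave 68 mm between them on the bed; jaw and pressure plate are 28 mm high above the bed
- press_bed (a point): point on the bed's surface at the foot of the fixed jaw's inner face, mid-width; axes as the press. Parts standing in the row have their origin at x = 0, z = 0 here and y > 0. The crank's vertical turning axis is at x = 0, y = 230 mm
- crank (a joint): crank angle, rad, 0 to 18.5; grows clockwise seen from above and moves the jaw 6.0 mm per rad (38 mm a turn) towards the fixed jaw. At 0 the clear opening from the fixed jaw to the pressure plate is 140 mm. It starts partly wound in; it needs about 3 N at the knob and stays where it is left, even under the clamp load
- crank_knob (a point): middle of the crank's knob: an upright black grip 21 mm in diameter and 38 mm high, from 86 to 124 mm above the bench, that spins freely on its pin, 50 mm from the crank's axis. The steel crank arm below it is at 76 to 84 mm
- plate_spring (a joint): how far the jaw's pressure plate is pushed back into the jaw, m: 0 free, 0.008 fully home on its stop. Spring 2.5 N/mm
- pressure_plate: the steel plate on the sliding jaw that bears on the row: 66 wide, 12 thick, 28 mm high. Origin: bottom edge of its working face (the face looks to the press's -y), mid-width
- port_block: wanted part, aluminium: block 60 (x) x 22 (y, the thickness in the row) x 28 mm high with one round stud 22 mm in diameter and 28 mm tall in the middle of its top (56 mm in all). 130 g. Origin: underside centre. Lies upright in one of the cases; either way round will do
- flange: aluminium round flange 52 mm in diameter, 14 thick, with a 20 mm stub 22 mm tall; not wanted, stays in its case. Origin: underside centre
- bracket: aluminium angle bracket 50 x 40 mm, 40 mm high; not wanted, stays in its case. Origin: underside centre
- wash_bottle: white bottle 60 mm in diameter, 150 mm high; bystander. Origin: underside centre
- beaker: glass beaker 72 mm in diameter, 85 mm high; bystander. Origin: underside centre
- screwdriver: screwdriver lying on the bench; bystander
- module_1: reactor module, aluminium, may be absent: block 60 (x) x 26 (y, the thickness in the row) x 28 mm high with a gripping rib 22 (x) x 16 (y) x 28 mm tall in the middle of its top (56 mm in all). 140 g. Origin: underside centre. Starts upright on the bench; either way round will do
- module_2: reactor module, aluminium, may be absent: block 60 (x) x 26 (y, the thickness in the row) x 28 mm high with a gripping rib 22 (x) x 16 (y) x 28 mm tall in the middle of its top (56 mm in all). 140 g. Origin: underside centre. Starts upright on the bench; either way round will do
- module_3: reactor module, aluminium, may be absent: block 60 (x) x 26 (y, the thickness in the row) x 28 mm high with a gripping rib 22 (x) x 16 (y) x 28 mm tall in the middle of its top (56 mm in all). 140 g. Origin: underside centre. Starts upright on the bench; either way round will do
- case_a: one of three alike white cases, fixed to the bench: 120 (x) x 96 (y) x 66 mm high, walls and floor 5 mm; one part stands inside, 12 mm nearer the front (-x) than the middle. Origin: underside centre; the lid's hinge line runs along y at x = +60, z = 66.5 mm
- lid_a (a joint): joint of the hinged lid of case_a; 0 = shut, grows as it opens, stop at 1.9 rad. The hinge is stiff: the lid stays at any angle it is left at
- lid_a_handle (a point): grip point of the steel knob on that lid: 35 mm above the lid's upper face and 90 mm in front of the hinge when shut; moves with the lid. The lid is 6 mm thick
- case_b: one of three alike white cases, fixed to the bench: 120 (x) x 96 (y) x 66 mm high, walls and floor 5 mm; one part stands inside, 12 mm nearer the front (-x) than the middle. Origin: underside centre; the lid's hinge line runs along y at x = +60, z = 66.5 mm
- lid_b (a joint): joint of the hinged lid of case_b; 0 = shut, grows as it opens, stop at 1.9 rad. The hinge is stiff: the lid stays at any angle it is left at
- lid_b_handle (a point): grip point of the steel knob on that lid: 35 mm above the lid's upper face and 90 mm in front of the hinge when shut; moves with the lid. The lid is 6 mm thick
- case_c: one of three alike white cases, fixed to the bench: 120 (x) x 96 (y) x 66 mm high, walls and floor 5 mm; one part stands inside, 12 mm nearer the front (-x) than the middle. Origin: underside centre; the lid's hinge line runs along y at x = +60, z = 66.5 mm
- lid_c (a joint): joint of the hinged lid of case_c; 0 = shut, grows as it opens, stop at 1.9 rad. The hinge is stiff: the lid stays at any angle it is left at
- lid_c_handle (a point): grip point of the steel knob on that lid: 35 mm above the lid's upper face and 90 mm in front of the hinge when shut; moves with the lid. The lid is 6 mm thick
Mind the look-alikes: they are no part of the job. What is shaped like the module_2 but red is not meant. What is shaped like the case_b but purple is not meant.

How it is judged:
By the outcome, as a careful person would: the job done as asked, in the order asked, and still so for the second after the job is handed in, with the robot touching nothing.
Of module_1, module_2, module_3 only 1 to 3 are there at a start; the rules pass over those that are not, and their reading is None.
At some moment in a run one of module_1, module_2, module_3 may be knocked a few centimetres aside while the robot is not near it.
It also fails if it takes over 210 s, if anything falls off the work surface, if the arm or the gripper's body presses on something with over 40 N, if the wrist force passes 120 N, or if a joint passes its speed limit or range.

ROBOT

A 6-joint arm with a two-finger parallel gripper is mounted at the origin on the work surface. World frame = base frame: x ahead of the robot, y to its left, z up, the work surface at z = 0. Lengths are in m, angles in rad, forces in N, time in s.
With the tool pointing down it reaches from about 0.325 to 0.85 m from the base axis. Payload 15.5 kg.
Tool frame: the origin (TCP) lies at the very end of the fingers, on their centre line; the grasp point (between the pads) lies 19 mm behind it; z points along the fingers, y is the direction in which the jaws open and shut (so a half turn about z gives the same grasp; the last joint's range is limited). The gripper opens to 91 mm and grips with 3 to 60 N. Pads are 32 mm wide; open, the fingers measure 118 mm over their backs; the gripper's body (76 mm by 178 mm) begins 60 mm behind the grasp point.
Start: joints at [1.119, 0.494, 1.345, -0, 1.302, -0.096], TCP at [0.218, 0.586, 0.175] pointing down, gripper open.
Joint ranges: [-2.91, 2.91], [-0.82, 2.16], [0.22, 2.67], [-1.22, 4.37], [0.12, 2.79], [-3.08, 3.08]. Speed limits (rad/s): [1.89, 1.89, 2.57, 3.01, 3.01, 3.01].

INTERFACE

Orientations are given as a unit quaternion [x, y, z, w].
In Python, from plant import * gives the robot as it stands. The module is installed in compiled form; this text tells all that it offers.
- The arm moves only by the shell command python3 -m jog 'ROWS'. ROWS is JSON, a list that holds one entry, the list of rows, each a list of 5 numbers: the finger opening in mm, from 0 to 91.2, then the shift along the tool's x, y, z in units of 25 mm (1.0 is 25 mm), then the turn about the tool's z in units of 8 degrees (1.0 is 8 degrees). A call has 1 to 20 rows; each row shifts and turns the commanded pose from where the row before left it, along the tool's axes as they then stand; what a row does not reach is not made up. A row lasts 1/10 s, in which the tool goes at most 50 mm and 8.59 degrees, less where a joint would pass 70% of its speed; a pose out of reach is approached as far as the arm can. A call is refused whole if a number of a shift passes 1 or a number of a turn 1, either way. A call with a gripper value outside its range is refused whole. The fingers move at their own pace and stop on an object; the grip force is fixed at half the most. Time passes only in rows, so rows that do not move let the fingers close. It gives the time, the measured TCP pose, the force and the opening at its end, in the units of the state.
- state(): the state, without advancing time (a new reading comes with each control period).
- capture(name): name is "side" or "top" or "wrist"; returns a dict with "color" (420x560x3 uint8, red, green, blue), "fovy" (degrees; the focal length in pixels is half the picture's height over the tangent of half this angle, whatever the lens; pixels are square), "cx", "cy" (the principal point, pixels), "view" (4x4, takes a point from world to camera coordinates); the wrist camera has in their place "T_tool_cam" (4x4, takes a point from camera to tool coordinates, whose origin is the TCP and whose axes are the flange's). Camera axes: x right, y down, z forward; pixel columns grow to the right and rows downward; lengths in m; the calibration is good to about 2 mm. A picture is of the moment at which its call begins: read the wrist's pose just before it. There is no depth.
- close_job(): hands the job in, once; it reports no verdict.
The state is a dict: "time_s": time; "q": joint angles; "joint_velocities": joint speeds; "tau": joint torques, N m; "tcp_pos": TCP position; "tcp_rot": TCP orientation; "wrist_force": force on the tool from outside, world axes, zero at the start; "torque": the same for the moment, N m; "grip_width": finger opening in m.
Only numpy, scipy, OpenCV 4.12 (cv2) and the standard library are available. Lean on these libraries where they do the work, as an engineer would, in place of code of your own. Each camera call takes 0.05 s, during which the arm holds its last target.

## Working session

There is one attempt and no reset: what is moved stays moved. The work goes in short steps, Python scripts to look and compute and a shell command to move; the robot and the scene stay as the last step left them, time stands still between calls to the robot, and variables do not carry over. Pictures are saved under pics/ and viewed, and the job is handed in when it is done.

```bash
mkdir -p pics; ls; cat > h.py <<'E'
from plant import *
import numpy as np, cv2
from scipy.spatial.transform import Rotation as R
def snap(name,fn):
    s=state(); c=capture(name); cv2.imwrite('pics/'+fn,cv2.cvtColor(c['color'],cv2.COLOR_RGB2BGR))
    return s,c
def cam(c,s=None):
    f=c['color'].shape[0]/2/np.tan(np.radians(c['fovy'])/2)
    if 'view' in c: V=np.array(c['view'])
    else:
        T=np.eye(4);T[:3,:3]=R.from_quat(s['tcp_rot']).as_matrix();T[:3,3]=s['tcp_pos']
        V=np.linalg.inv(T@np.array(c['T_tool_cam']))
    return f,c['cx'],c['cy'],V
def ray(cm,u,v):
    f,cx,cy,V=cm; Rm=V[:3,:3]; o=-Rm.T@V[:3,3]; d=Rm.T@np.array([(u-cx)/f,(v-cy)/f,1]); return o,d
def onz(cm,u,v,z):
    o,d=ray(cm,u,v); return o+d*(z-o[2])/d[2]
def proj(cm,p):
    f,cx,cy,V=cm; q=V[:3,:3]@np.array(p)+V[:3,3]; return q[0]/q[2]*f+cx,q[1]/q[2]*f+cy
E
python3 - <<'E'
from h import *
print(state())
for n in ['side','top','wrist']:
    s,c=snap(n,n+'0.png'); print(n,c['fovy'],c['cx'],c['cy'],np.round(c.get('view',c.get('T_tool_cam')),3).tolist())
E
```

```text
pics
{'time_s': 0.0, 'q': array([ 1.11849580e+00,  4.94168366e-01,  1.34617762e+00, -2.29591680e-05,
        1.30251654e+00, -9.55341313e-02]), 'joint_velocities': array([-9.83100048e-04,  2.21405726e-03,  4.71779035e-04, -6.21435037e-06,
        7.47495586e-04, -1.10266579e-03]), 'tau': array([-4.71164065e-03, -8.78811264e+01, -3.81847143e+01,  7.03559769e-02,
        5.30752237e-02, -9.12637483e-05]), 'tcp_pos': array([0.21810096, 0.58521727, 0.17453178]), 'tcp_rot': array([ 1.77435621e-01,  9.84132205e-01, -6.14255458e-04, -1.61097991e-04]), 'wrist_force': array([ 0.34341046, -0.1124195 ,  0.15201688]), 'torque': array([ 0.01031457,  0.06067371, -0.04363709]), 'grip_width': 0.09131683751427133}
side 57.83854922759113 275.5187659102971 206.51855808129622 [[0.991, -0.131, -0.001, -0.563], [-0.087, -0.655, -0.75, 0.103], [0.098, 0.744, -0.661, 0.824], [0.0, 0.0, 0.0, 1.0]]
top 50.2506323368178 283.86573993389504 209.9109669698634 [[-0.025, -1.0, -0.007, -0.017], [-0.995, 0.025, -0.094, 0.584], [0.094, 0.005, -0.996, 0.997], [0.0, 0.0, 0.0, 1.0]]
wrist 65.02021743866428 277.2117732073888 211.7728602092476 [[-0.0, -0.956, -0.292, 0.084], [1.0, 0.0, -0.0, -0.0], [0.0, -0.292, 0.956, -0.209], [0.0, 0.0, 0.0, 1.0]]
```

View pics/side0.png

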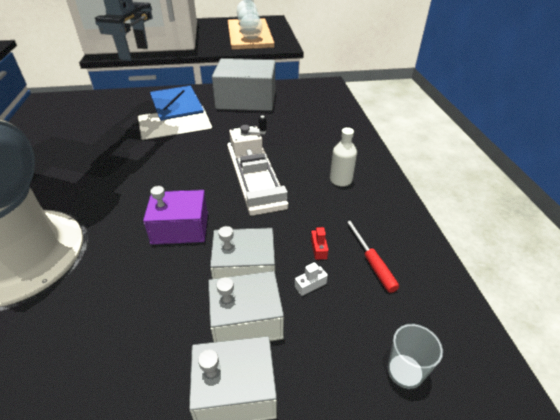

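View pics/top0.png

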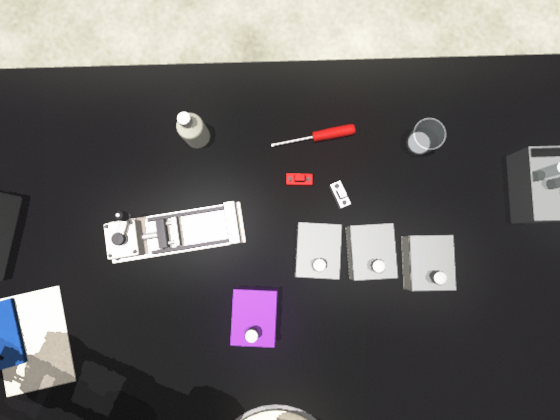

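View pics/wrist0.png

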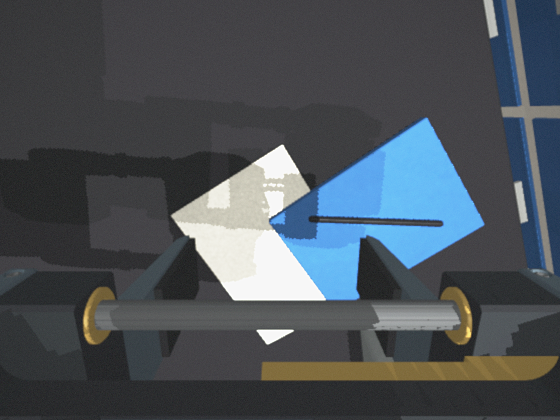

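The top view shows the press at left (crank around 118,228), one grey module at (340,194), a red decoy at (299,180), three white cases at (319,250), (373,252) and (430,263), and a purple decoy case. I'll enlarge it for measurement.

```bash
python3 - <<'E'
import cv2
t=cv2.imread('pics/top0.png')
cv2.imwrite('pics/t_press.png',cv2.resize(t[190:280,90:260],None,fx=4.7,fy=4.7,interpolation=cv2.INTER_CUBIC))
cv2.imwrite('pics/t_case.png',cv2.resize(t[165:305,280:470],None,fx=4.2,fy=4.2,interpolation=cv2.INTER_CUBIC))
E
```

```text
(no output)
```

View pics/t_press.png

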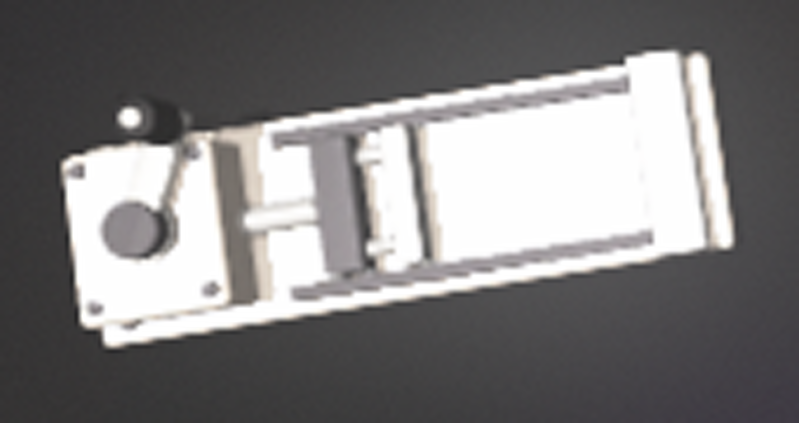

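View pics/t_case.png

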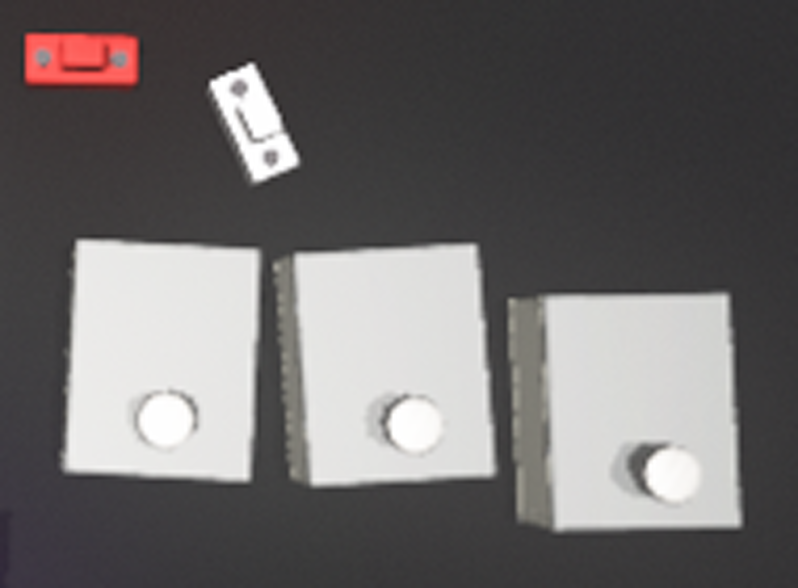

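```bash
python3 - <<'E'
from h import *
s,c=snap('top','top1.png'); cm=cam(c)
P=lambda u,v,z:onz(cm,(u+.5)/4.7-.5+90,(v+.5)/4.7-.5+190,z)[:2]*1000
C=lambda u,v,z:onz(cm,(u+.5)/4.2-.5+280,(v+.5)/4.2-.5+165,z)[:2]*1000
a,b,d=P(708,52,20),P(733,247,20),P(104,347,20)
print('base',a,b,d,np.linalg.norm(a-b),np.linalg.norm(b-d))
yd=(d-b)/np.linalg.norm(d-b); xd=np.array([yd[1],-yd[0]]); print('press y yaw',np.degrees(np.arctan2(*yd[::-1])),'from a-b',np.degrees(np.arctan2(*(a-b)[::-1]))+90)
org=(a+d)/2; print('center',org)
k=P(130,117,124); ax=P(133,228,95); print('knob',k,'axis',ax,k-ax,np.linalg.norm(k-ax))
g=np.array([P(62,160,70),P(212,132,70),P(235,305,70),P(85,328,70)]);print('gear',g.tolist(),g.mean(0))
for n,p in dict(fjaw_top1=P(628,65,48),fjaw_top2=P(655,250,48),plate1=P(405,125,48),plate2=P(418,265,48)).items():
    print(n,[(p-org)@xd,(p-org)@yd])
print('axis in press',[(ax-org)@xd,(ax-org)@yd])
m=np.array([C(209,83,28),C(254,62,28),C(300,163,28),C(255,184,28)]);print('mod',m.mean(0),np.linalg.norm(m[1]-m[0]),np.linalg.norm(m[2]-m[1]),np.degrees(np.arctan2(*(m[2]-m[1])[::-1])))
for q in [[(75,240),(261,250),(250,481),(64,471)],[(294,254),(477,243),(496,474),(312,486)],[(543,297),(728,293),(742,525),(555,528)]]:
    p=np.array([C(*x,72.5) for x in q]); print('case',p.mean(0),np.linalg.norm(p[0]-p[1]),np.linalg.norm(p[2]-p[1]),np.degrees(np.arctan2(*(p[1]-p[2])[::-1])))
for q in [(166,419),(413,423),(673,472)]: print('knob',C(*q,115))
E
```

```text
base [-1741.51327923 -1974.17036339] [   28.3175431  -1776.85737861] [  782.54365707 -7434.99473498] 1780.795764156612 5708.184945728905
press y yaw -82.40726891357608 from a-b -83.63853953833024
center [ -479.48481108 -4704.58254919]
knob [-10994.84915329 -46652.69305693] axis [ -3302.48784934 -35472.52566503] [ -7692.36130395 -11180.16739191] 13570.871944779437
gear [[-4588.089402107352, -28407.65589788583], [-5387.485756154255, -23467.522997399883], [303.00779749788126, -22677.373901476647], [929.5783386004737, -27581.791043790727]] [ -2185.74725554 -25533.58596014]
fjaw_top1 [np.float64(4524.5675789372035), np.float64(1348.1624745299507)]
fjaw_top2 [np.float64(328.1560080420117), np.float64(1350.7473998833375)]
plate1 [np.float64(3973.1343248178405), np.float64(6484.645182593301)]
plate2 [np.float64(826.6227186428831), np.float64(6618.088423890552)]
axis in press [np.float64(6863.639754427308), np.float64(30125.17417468302)]
mod [-2942.08578963  3275.16986222] 722.0218661104766 1605.9391366821853 22.24466173506833
case [ 333.80365002 4938.99041189] 7078.464482070122 8709.009797658782 175.17146043436185
case [  691.73072387 13700.52956138] 6964.421832487249 8707.385511991619 -178.03287562167503
case [ 2664.3570405  22920.27607697] 6997.307463619359 8680.978457954156 -179.98778760728257
knob [3789.59388853 7997.05306284]
knob [ 4392.00593766 22814.79867803]
knob [ 7683.53360939 38224.5097984 ]
```

```bash
python3 - <<'E'
from h import *
np.set_printoptions(precision=1,suppress=True)
s,c=snap('top','top1.png'); cm=cam(c)
P=lambda u,v,z:onz(cm,(u+.5)/4.7-.5+90,(v+.5)/4.7-.5+190,z/1000)[:2]*1000
C=lambda u,v,z:onz(cm,(u+.5)/4.2-.5+280,(v+.5)/4.2-.5+165,z/1000)[:2]*1000
a,b,d=P(708,52,20),P(733,247,20),P(104,347,20)
print('base',a,b,d,np.linalg.norm(a-b),np.linalg.norm(b-d))
yd=(d-b)/np.linalg.norm(d-b); xd=np.array([yd[1],-yd[0]]); print('press y yaw',np.degrees(np.arctan2(*yd[::-1])),'from a-b',np.degrees(np.arctan2(*(a-b)[::-1]))+90)
org=(a+d)/2; print('center',org)
k=P(130,117,124); ax=P(133,228,95); print('knob',k,'axis',ax,k-ax,np.linalg.norm(k-ax))
g=np.array([P(62,160,70),P(212,132,70),P(235,305,70),P(85,328,70)]);print('gear',g.mean(0))
for n,p in dict(fjaw_top1=P(628,65,48),fjaw_top2=P(655,250,48),plate1=P(405,125,48),plate2=P(418,265,48)).items():
    print(n,(p-org)@xd,(p-org)@yd)
print('axis in press',[(ax-org)@xd,(ax-org)@yd])
m=np.array([C(209,83,28),C(254,62,28),C(300,163,28),C(255,184,28)]);print('mod',m.mean(0),np.linalg.norm(m[1]-m[0]),np.linalg.norm(m[2]-m[1]),np.degrees(np.arctan2(*(m[2]-m[1])[::-1])))
for q in [[(75,240),(261,250),(250,481),(64,471)],[(294,254),(477,243),(496,474),(312,486)],[(543,297),(728,293),(742,525),(555,528)]]:
    p=np.array([C(*x,72.5) for x in q]); print('case',p.mean(0),np.linalg.norm(p[0]-p[1]),np.linalg.norm(p[2]-p[1]),np.degrees(np.arctan2(*(p[1]-p[2])[::-1])))
for q in [(166,419),(413,423),(673,472)]: print('knob',C(*q,115))
E
```

```text
base [608.   68.4] [512.1  57.7] [471.3 364.3] 96.49848244606528 309.3174387941058
press y yaw 97.59273108642394 from a-b 96.36146046166976
center [539.6 216.4]
knob [573.5 313.4] axis [525.7 322.5] [47.8 -9.1] 48.65867266722416
gear [525.1 324.7]
fjaw_top1 44.43389265099508 -119.39248488991848
fjaw_top2 -44.854303680999294 -119.33748472643173
plate1 32.7008965361033 -10.102137948181541
plate2 -34.248291194097405 -7.262829618473316
axis in press [np.float64(0.16045599427244442), np.float64(107.04114239104139)]
mod [ 616.9 -161.8] 27.298023484978877 60.71694823420933 -157.75533826493168
case [ 489.3 -104.5] 96.54160327161658 118.78024830157892 -4.828539565638154
case [ 484.5 -224. ] 94.98620092977227 118.75809503050206 1.9671243783249612
case [ 457.6 -349.7] 95.43472074111483 118.39793509173074 0.01221239271741572
knob [ 460.2 -102.3]
knob [ 455.3 -223.5]
knob [ 428.4 -349.5]
```

```bash
cat >> h.py <<'E'
def pose():
    s=state(); M=R.from_quat(s['tcp_rot']).as_matrix(); return np.array(s['tcp_pos']),np.degrees(np.arctan2(M[1,1],M[0,1])),s
def go(x,y,z,yaw=None):
    "remaining shift in tool units for target in mm (in present axes) and turn units"
    p,yw,s=pose(); M=R.from_quat(s['tcp_rot']).as_matrix()
    d=M.T@(np.array([x,y,z])/1000-p)/0.025
    t=0 if yaw is None else -((yaw-yw+180)%360-180)/8
    print('at',np.round(p*1000,1),'yaw',round(yw,1),'| shift now axes',np.round(d,2),'turn',round(t,2),'q6',round(s['q'][5],2),'F',np.round(s['wrist_force'],1),'w',round(s['grip_width']*1000,1),'t',s['time_s'])
    if yaw is not None:
        a=np.radians(yaw); X=np.array([-np.sin(a),np.cos(a)]);Y=np.array([np.cos(a),np.sin(a)]); dd=np.array([x,y])/1000-p[:2]
        print('   shift in final axes',np.round([dd@X/.025,dd@Y/.025,d[2]],2))
    return d,t
E
python3 -c "
from h import *
go(573.5,313.4,150,7.4)"
```

```text
at [218.2 585.5 174.8] yaw 69.6 | shift now axes [-17.12  -5.23   1.  ] turn 7.77 q6 -0.1 F [-0.5 -0.5  0.2] w 91.3 t 0.25
   shift in final axes [-12.62  12.69   1.  ]
```

```bash
python3 -m jog '[[[60,0,0,0,0.97],[60,0,0,0,0.97],[60,0,0,0,0.97],[60,0,0,0,0.97],[60,0,0,0,0.97],[60,0,0,0,0.97],[60,0,0,0,0.97],[60,0,0,0,0.97],[60,-1,1,0,0],[60,-1,1,0,0],[60,-1,1,0,0],[60,-1,1,0,0],[60,-1,1,0,0],[60,-1,1,0,0],[60,-1,1,0,0],[60,-1,1,0,0],[60,-1,1,0,0],[60,-1,1,0,0],[60,-1,1,0,0],[60,0,0,0,0]]]'; python3 -c "
from h import *
go(573.5,313.4,150,7.4)
snap('wrist','w1.png')"
```

```text
time_s: 2.25
tcp_pos: [0.5299, 0.3462, 0.1749]
tcp_rot: [0.661, 0.751, 0.0, 0.001]
wrist_force: [-0.5, 0.3, 0.1]
grip_width: 0.0599
at [529.9 346.2 174.9] yaw 7.3 | shift now axes [-1.52  1.56  1.  ] turn -0.01 q6 0.36 F [-0.5  0.3  0.1] w 59.9 t 2.25
   shift in final axes [-1.52  1.56  1.  ]
```

View pics/w1.png

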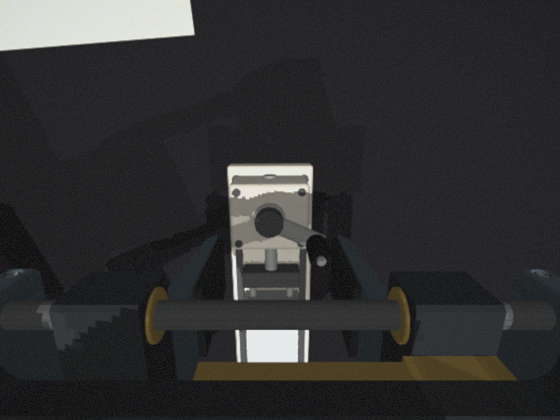

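```bash
python3 -c "
from h import *
import cv2
s=state();c=capture('wrist');cm=cam(c,s)
for u,v,z in [(321,262,.124),(269,221,.095)]: print(onz(cm,u,v,z)*1000)
cv2.imwrite('pics/w1z.png',cv2.resize(c['color'][150:310,200:360,::-1],None,fx=4,fy=4))
"
```

```text
[570.13910394 310.92245154 124.        ]
[521.50421362 332.5650635   95.        ]
```

View pics/w1z.png

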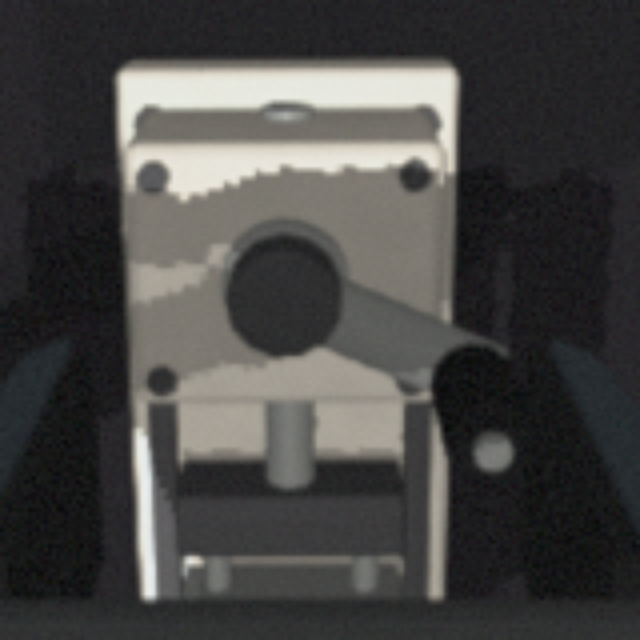

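```bash
python3 -m jog '[[[50,-0.8,0.8,0.5,0],[50,-0.88,0.74,0.5,0],[50,0,0,0,0],[50,0,0,0,0]]]'; python3 -c "
from h import *
go(572,311,91,7.4)
snap('wrist','w2.png')"
```

```text
time_s: 2.75
tcp_pos: [0.5695, 0.3126, 0.1498]
tcp_rot: [0.659, 0.752, -0.0, -0.0]
wrist_force: [-0.4, -0.1, -0.3]
grip_width: 0.0501
at [569.5 312.6 149.8] yaw 7.5 | shift now axes [-0.08  0.09  2.35] turn 0.01 q6 0.28 F [-0.4 -0.1 -0.3] w 50.1 t 2.75
   shift in final axes [-0.08  0.09  2.35]
```

View pics/w2.png

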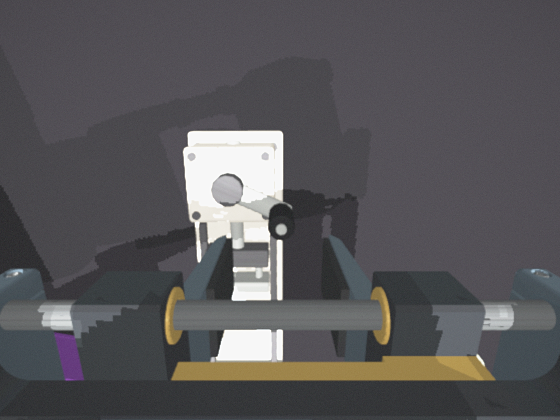

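```bash
python3 -c "
from h import *
s=state();c=capture('wrist');cm=cam(c,s)
print(onz(cm,282,229,.124)*1000, onz(cm,228,190,.088)*1000)
t=np.radians(-25.5+15*np.arange(17))
print(np.round(np.c_[2*np.diff(np.sin(t)),2*np.diff(np.cos(t))],2).tolist())
"
```

```text
[572.52171007 311.15718222 124.        ] [524.85907781 326.96620525  88.        ]
[[0.5, 0.16], [0.52, 0.03], [0.51, -0.11], [0.47, -0.24], [0.39, -0.35], [0.28, -0.44], [0.16, -0.5], [0.03, -0.52], [-0.11, -0.51], [-0.24, -0.47], [-0.35, -0.39], [-0.44, -0.28], [-0.5, -0.16], [-0.52, -0.03], [-0.51, 0.11], [-0.47, 0.24]]
```

```bash
python3 -m jog '[[[50,-0.08,0.11,0.8,0],[50,0,0,0.8,0],[50,0,0,0.7,0],[50,0,0,0,0],[10,0,0,0,0],[10,0,0,0,0],[10,0,0,0,0],[10,0,0,0,0],[10,0,0,0,0],[10,0,0,0,0]]]'; python3 -c "
from h import *
go(572,311,91,7.4)"
```

```text
time_s: 3.85
tcp_pos: [0.5734, 0.3105, 0.0928]
tcp_rot: [0.66, 0.752, 0.0, 0.0]
wrist_force: [-0.5, -0.9, 0.3]
grip_width: 0.0105
at [573.4 310.5  92.8] yaw 7.5 | shift now axes [ 0.03 -0.05  0.07] turn 0.01 q6 0.27 F [-0.5 -0.9  0.3] w 10.5 t 3.85
   shift in final axes [ 0.03 -0.05  0.07]
```

```bash
python3 -c "
from h import *
snap('wrist','w3.png');s,c=snap('side','s3.png');print(state()['grip_width'])
cv2.imwrite('pics/s3z.png',cv2.resize(c['color'][90:220,190:320,::-1],None,fx=4.5,fy=4.5))"
```

```text
0.00985642959366833
```

View pics/w3.png

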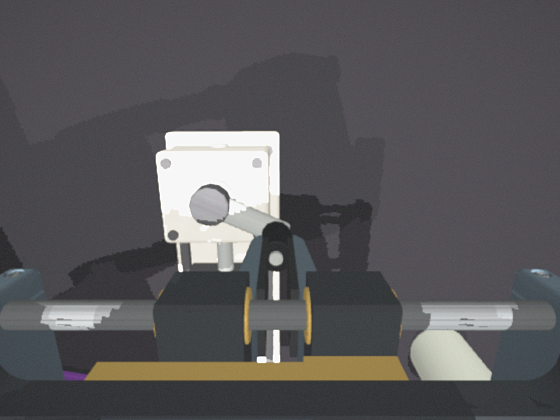

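View pics/s3z.png

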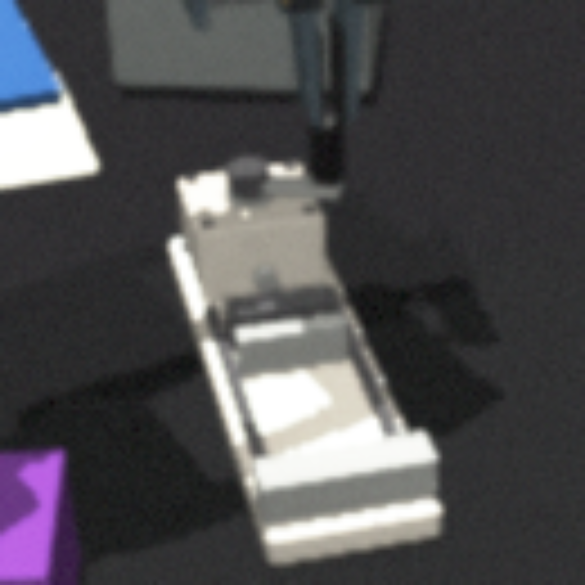

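```bash
python3 -c "
from h import *
s=state();c=capture('wrist');cm=cam(c,s)
print(onz(cm,276,258,.124)*1000,onz(cm,276,232,.090)*1000, onz(cm,210,205,.088)*1000,s['tcp_pos'])
cv2.imwrite('pics/w3z.png',cv2.resize(c['color'][190:300,210:350,::-1],None,fx=5.5,fy=5.5,interpolation=cv2.INTER_CUBIC))
"
```

```text
[571.7931646  310.77520896 124.        ] [571.22217295 314.3455116   90.        ] [524.69087432 327.06426125  88.        ] [0.57339963 0.31048695 0.09266378]
```

View pics/w3z.png

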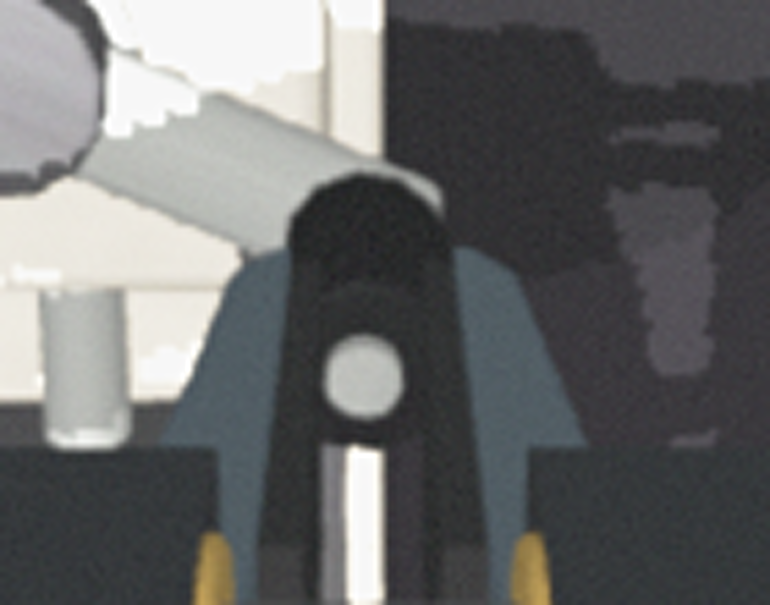

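```bash
python3 -m jog '[[[0,0,0,0,0],[0,0,0,0,0],[0,0,0,0,0],[0,0,0,0,0]]]'; python3 -c "
from h import *
s,c=snap('wrist','w4.png')
cv2.imwrite('pics/w4z.png',cv2.resize(c['color'][190:300,210:350,::-1],None,fx=5.5,fy=5.5,interpolation=cv2.INTER_CUBIC))
"
```

```text
time_s: 4.4
tcp_pos: [0.5734, 0.3105, 0.0926]
tcp_rot: [0.66, 0.752, -0.0, -0.0]
wrist_force: [-0.3, -0.8, 0.0]
grip_width: 0.0007
```

View pics/w4z.png

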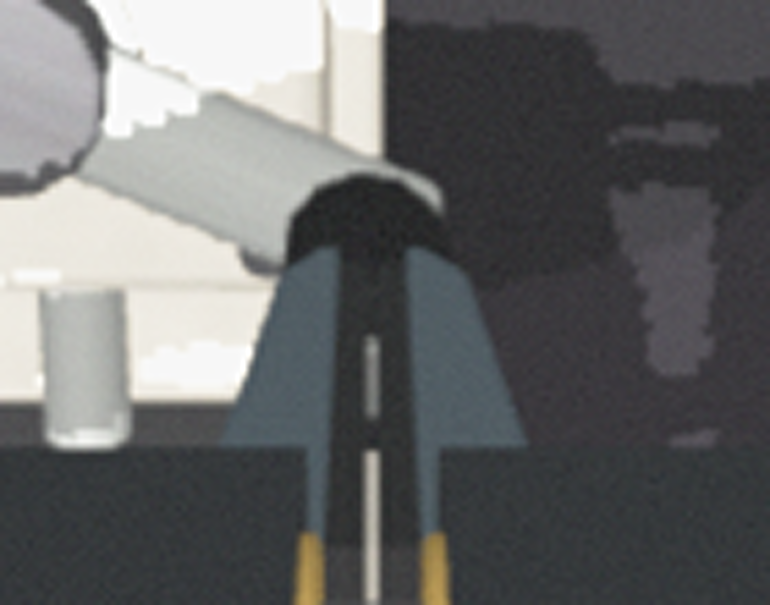

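```bash
python3 -c "
from h import *
s,c=snap('side','s4.png');cm=cam(c)
p=np.array(s['tcp_pos']); print(proj(cm,p),proj(cm,p+[0,0,.031]),proj(cm,[.572,.311,.124]),proj(cm,[.572,.311,.086]))
cv2.imwrite('pics/s4z.png',cv2.resize(c['color'][80:150,220:300,::-1],None,fx=8,fy=8,interpolation=cv2.INTER_CUBIC))"
```

```text
(np.float64(262.7724662097114), np.float64(127.02343894417317)) (np.float64(262.512517995048), np.float64(116.85071862537696)) (np.float64(261.9748324160446), np.float64(116.65822883334447)) (np.float64(262.3048920541244), np.float64(129.0780649439253))
```

View pics/s4z.png

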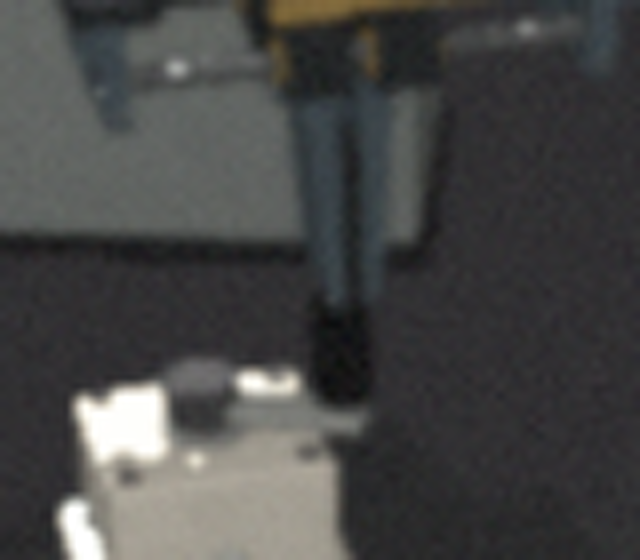

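```bash
python3 -c "
from h import *
a=cv2.imread('pics/w2.png')[200:330,180:370]; a=np.clip(a.astype(float)*2.5,0,255).astype('uint8')
cv2.imwrite('pics/w2z.png',cv2.resize(a,None,fx=4.2,fy=4.2,interpolation=cv2.INTER_CUBIC))
a=cv2.imread('pics/s4.png')[80:150,220:300]; a=np.clip(a.astype(float)*3,0,255).astype('uint8')
cv2.imwrite('pics/s4zz.png',cv2.resize(a,None,fx=8,fy=8,interpolation=cv2.INTER_CUBIC))"
```

```text
(no output)
```

View pics/w2z.png

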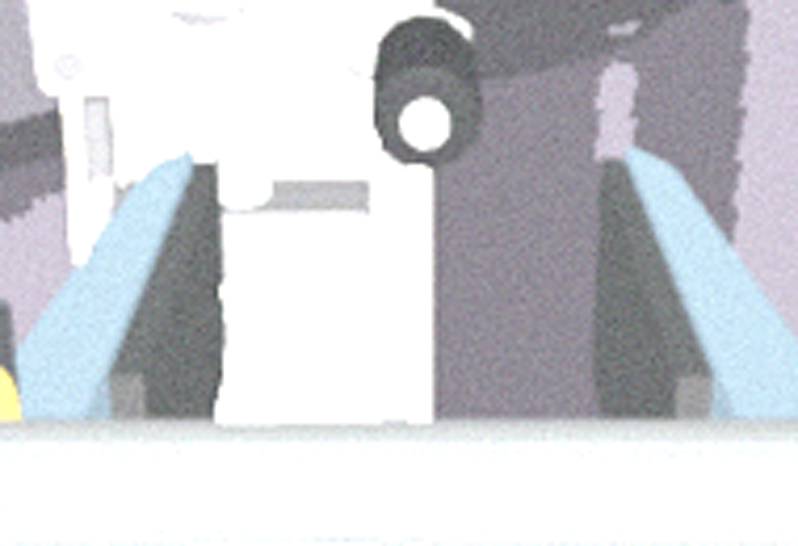

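View pics/s4zz.png

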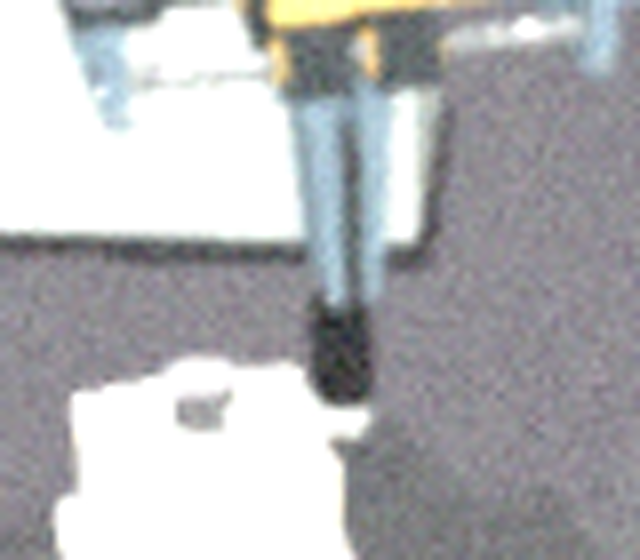

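The fingers closed to 0.7 mm with no force. In both views the fingertips end level with the knob's top, so the real fingertips sit about 30 mm above the reported TCP. I'll open them and go down in small steps, watching the force.

```bash
python3 -m jog '[[[50,0,0,0,0],[50,0,0,0,0],[50,0,0,0,0],[50,0,0,0.2,0],[50,0,0,0.2,0],[50,0,0,0,0]]]'; python3 -c "
from h import *
a=cv2.imread('pics/w2.png')
s,c=snap('wrist','w5.png')
cv2.imwrite('pics/w5z.png',np.clip(2*cv2.resize(c['color'][190:320,180:370,::-1],None,fx=4.2,fy=4.2,interpolation=cv2.INTER_CUBIC).astype(float),0,255).astype('uint8'))
s,c=snap('side','s5.png');
cv2.imwrite('pics/s5z.png',np.clip(2*cv2.resize(c['color'][80:150,220:300,::-1],None,fx=8,fy=8,interpolation=cv2.INTER_CUBIC).astype(float),0,255).astype('uint8'))"
```

```text
time_s: 5.1
tcp_pos: [0.5728, 0.3102, 0.0816]
tcp_rot: [0.659, 0.752, -0.001, -0.0]
wrist_force: [0.7, -0.3, 0.1]
grip_width: 0.0454
```

View pics/w5z.png

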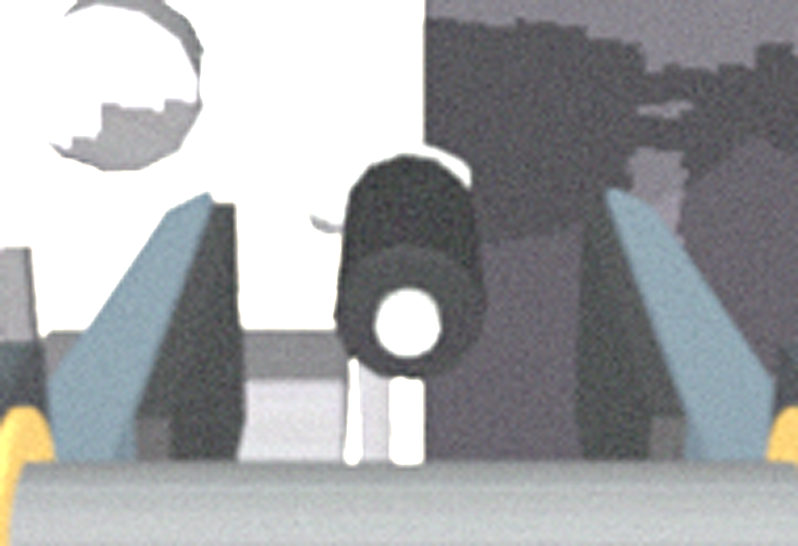

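View pics/s5z.png

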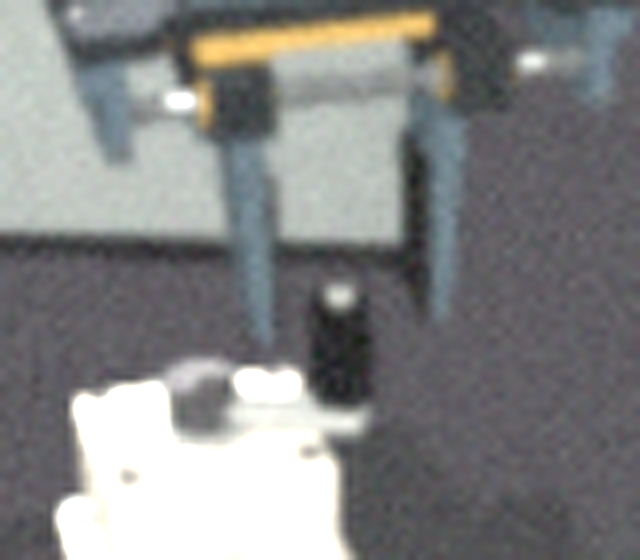

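The fingertips are at about z=112 with the TCP at 81.6, so there is a 30 mm offset between reported TCP and real tips. I'll lower 19 mm more and grip.

```bash
python3 -m jog '[[[50,0,0,0.4,0],[50,0,0,0.36,0],[50,0,0,0,0],[15,0,0,0,0],[15,0,0,0,0],[15,0,0,0,0],[15,0,0,0,0],[15,0,0,0,0]]]'
```

```text
time_s: 6.0
tcp_pos: [0.5729, 0.3106, 0.0638]
tcp_rot: [0.659, 0.752, -0.0, -0.0]
wrist_force: [-4.1, 0.1, 3.5]
grip_width: 0.0202
```

```bash
python3 -m jog '[[[15,0.5,0.16,0,0],[15,0.52,0.03,0,0],[15,0.51,-0.11,0,0],[15,0.47,-0.24,0,0],[15,0.39,-0.35,0,0],[15,0.28,-0.44,0,0]]]';python3 -c "
from h import *
go(524.9,327,62)
s,c=snap('side','s6.png');
s,c=snap('top','t6.png');cv2.imwrite('pics/t6z.png',cv2.resize(c['color'][190:280,90:260,::-1],None,fx=4.7,fy=4.7,interpolation=cv2.INTER_CUBIC))"
```

```text
time_s: 6.6
tcp_pos: [0.5406, 0.3726, 0.0637]
tcp_rot: [0.659, 0.752, -0.001, 0.001]
wrist_force: [-1.0, -14.8, 5.2]
grip_width: 0.0203
at [540.6 372.6  63.7] yaw 7.5 | shift now axes [-1.73 -0.86  0.07] turn 0 q6 0.38 F [ -1.  -14.8   5.2] w 20.3 t 6.6
```

View pics/t6z.png

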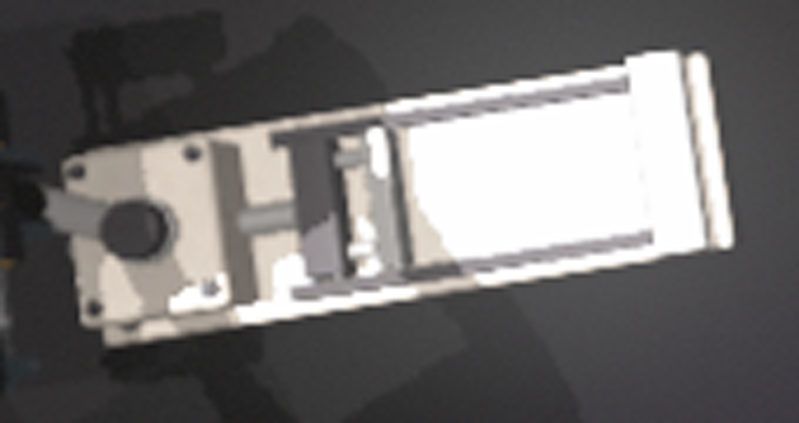

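View pics/s6.png

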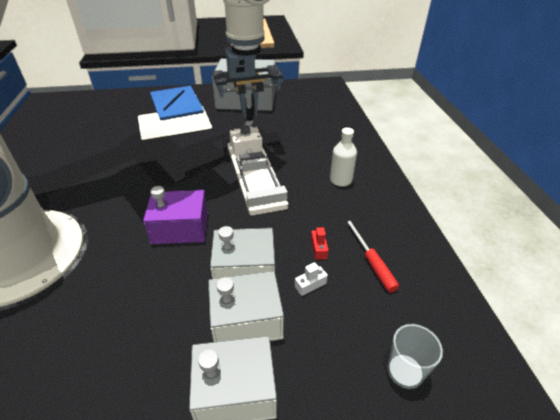

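```bash
python3 -m jog '[[[15,0.1,-0.5,0,0],[15,0.03,-0.52,0,0],[15,-0.11,-0.51,0,0],[15,-0.24,-0.47,0,0],[15,-0.35,-0.39,0,0]]]';python3 -m jog '[[[15,-0.44,-0.28,0,0],[15,-0.5,-0.16,0,0],[15,-0.52,-0.03,0,0],[15,-0.51,0.11,0,0],[15,0,0,0,0]]]';python3 -c "
from h import *
go(524.9,327,62)
s,c=snap('top','t7.png');cv2.imwrite('pics/t7z.png',cv2.resize(c['color'][190:280,90:260,::-1],None,fx=4.7,fy=4.7,interpolation=cv2.INTER_CUBIC))"
```

```text
time_s: 7.2
tcp_pos: [0.4833, 0.3526, 0.064]
tcp_rot: [0.659, 0.752, 0.001, -0.0]
wrist_force: [2.1, 3.3, -0.1]
grip_width: 0.0197
time_s: 7.7
tcp_pos: [0.4813, 0.3001, 0.0638]
tcp_rot: [0.66, 0.751, -0.0, 0.0]
wrist_force: [-3.7, -6.2, 8.6]
grip_width: 0.02
at [481.3 300.1  63.8] yaw 7.4 | shift now axes [0.84 1.87 0.07] turn 0 q6 0.32 F [-3.7 -6.2  8.6] w 20.0 t 7.7
```

View pics/t7z.png

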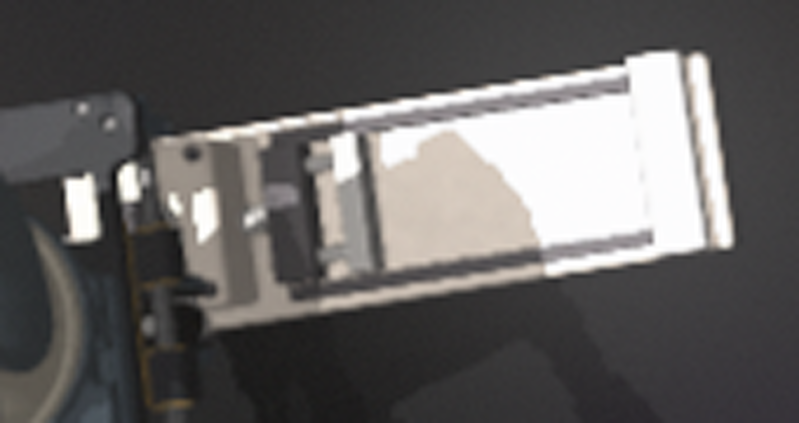

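```bash
python3 -m jog '[[[50,0,0,0,0],[50,0,0,0,0],[50,0,0,0,0],[50,0,0,-0.5,0],[50,0,0,-1,0],[50,0,0,-1,0]]]';python3 -c "
from h import *
go(617,-162,126,22.2)"
```

```text
time_s: 8.35
tcp_pos: [0.4811, 0.3017, 0.1274]
tcp_rot: [0.659, 0.752, -0.0, -0.0]
wrist_force: [-0.0, 0.2, 0.4]
grip_width: 0.0499
at [481.1 301.7 127.4] yaw 7.5 | shift now axes [-19.1    2.97   0.06] turn -1.84 q6 0.32 F [-0.   0.2  0.4] w 49.9 t 8.35
   shift in final axes [-19.23  -1.97   0.06]
```

```bash
python3 -m jog '[[[50,-1,0.16,0,0],[50,-1,0.16,0,0],[50,-1,0.16,0,0],[50,-1,0.16,0,0],[50,-1,0.16,0,0],[50,-1,0.16,0,0],[50,-1,0.16,0,0],[50,-1,0.16,0,0],[50,-1,0.16,0,0],[50,-1,0.16,0,0],[50,-1,0.16,0,0],[50,-1,0.16,0,0],[50,-1,0.16,0,0],[50,-1,0.16,0,0],[50,-1,0.16,0,0],[50,-1,0.16,0,0],[50,-1,0.16,0,-0.6],[50,0,0,0,-0.62],[50,0,0,0,-0.62],[50,0,0,0,0]]]';python3 -c "
from h import *
go(617,-162,126,22.2)
s,c=snap('wrist','w8.png')
s,c=snap('top','t8.png')"
```

```text
time_s: 10.35
tcp_pos: [0.6042, -0.111, 0.1269]
tcp_rot: [0.557, 0.83, 0.0, 0.0]
wrist_force: [0.1, 0.2, 1.4]
grip_width: 0.0499
at [ 604.2 -111.   126.9] yaw 22.3 | shift now axes [-2.08 -0.3   0.04] turn 0.01 q6 -0.67 F [0.1 0.2 1.4] w 49.9 t 10.35
   shift in final axes [-2.08 -0.3   0.04]
```

View pics/w8.png

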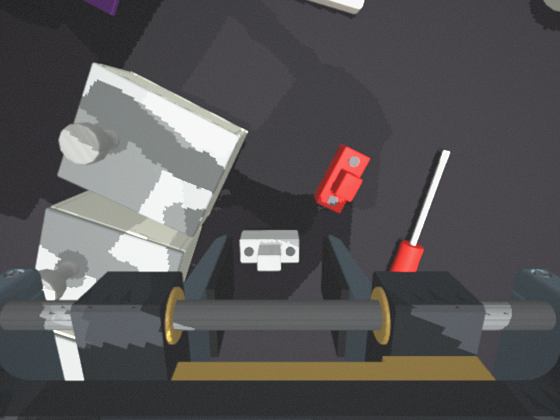

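View pics/t8.png

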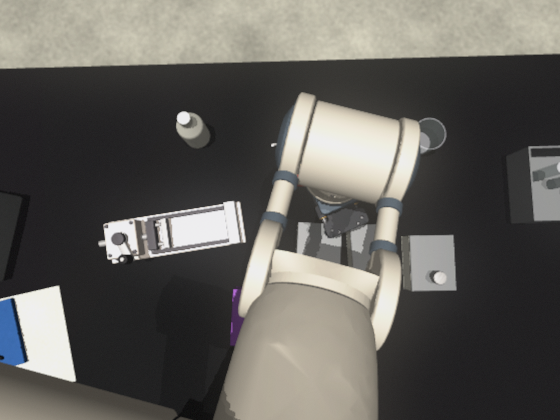

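```bash
python3 -c "
from h import *
a=cv2.imread('pics/w8.png')[215:285,225:315]
cv2.imwrite('pics/w8z.png',cv2.resize(a,None,fx=8,fy=8,interpolation=cv2.INTER_CUBIC))"
```

```text
(no output)
```

View pics/w8z.png

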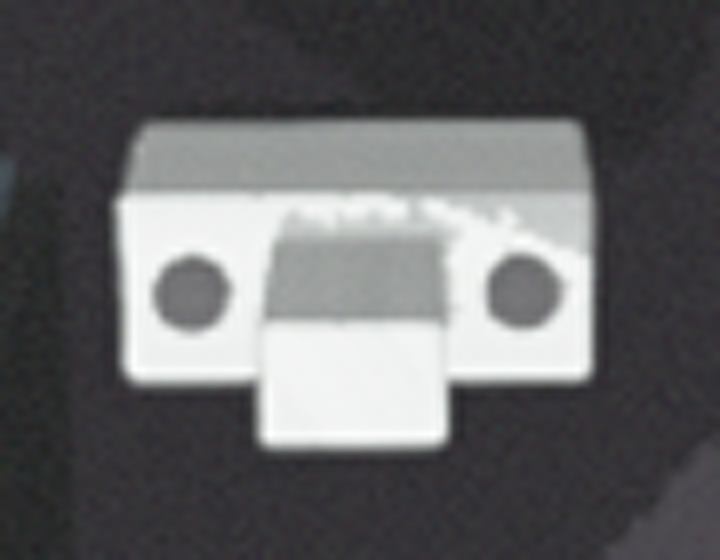

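```bash
python3 -c "
from h import *
s=state();c=capture('wrist');cm=cam(c,s)
Z=lambda u,v,z:onz(cm,(u+.5)/8-.5+225,(v+.5)/8-.5+215,z)[:2]*1000
q=np.array([Z(117,193,.028),Z(593,190,.028),Z(593,381,.028),Z(125,383,.028)]);print(q.mean(0),np.linalg.norm(q[1]-q[0]),np.linalg.norm(q[2]-q[1]),[np.degrees(np.arctan2(*(q[i]-q[j])[::-1])) for i,j in((1,0),(2,3))])
r=np.array([Z(260,320,.056),Z(446,320,.056),Z(446,446,.056),Z(260,446,.056)]);print(r.mean(0),np.linalg.norm(r[1]-r[0]),np.linalg.norm(r[2]-r[1]))
go(*((q.mean(0)+r.mean(0))/2),60,22.3)"
```

```text
[ 615.3778748 -161.9712982] 59.6169736311053 26.248773936212277 [np.float64(22.4268065880034), np.float64(22.30528302639645)]
[ 615.45220459 -161.70033364] 21.504409395483112 16.11261842302425
at [ 604.1 -110.7  126.6] yaw 22.1 | shift now axes [-2.07 -0.35  2.66] turn -0.03 q6 -0.66 F [0.9 0.1 1.2] w 49.8 t 10.5
   shift in final axes [-2.06 -0.36  2.66]
```

```bash
python3 -m jog '[[[50,-1,-0.18,0.3,0],[50,-1,-0.18,0.8,0],[50,-0.07,0,1,0],[50,0,0,1,0],[50,0,0,1,0],[50,0,0,0.55,0],[50,0,0,0,0]]]';python3 -c "
from h import *
go(615.4,-161.8,5,22.3)
s,c=snap('side','s9.png');cv2.imwrite('pics/s9z.png',cv2.resize(c['color'][180:310,240:400,::-1],None,fx=4,fy=4,interpolation=cv2.INTER_CUBIC))"
```

```text
time_s: 11.2
tcp_pos: [0.6142, -0.1616, 0.0084]
tcp_rot: [0.558, 0.83, -0.0, -0.001]
wrist_force: [0.2, 0.3, -0.2]
grip_width: 0.0501
at [ 614.2 -161.6    8.4] yaw 22.1 | shift now axes [-0.03  0.04  0.14] turn -0.02 q6 -0.74 F [ 0.2  0.3 -0.2] w 50.1 t 11.2
   shift in final axes [-0.03  0.04  0.14]
```

View pics/s9z.png

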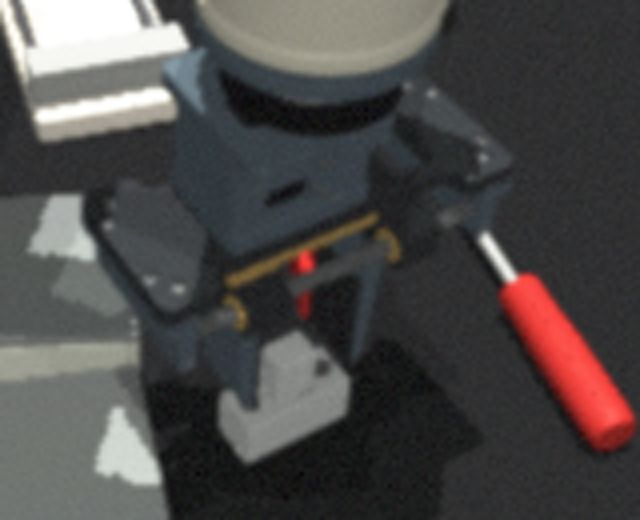

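```bash
python3 -m jog '[[[50,0,0.03,0.12,0],[5,0,0,0,0],[5,0,0,0,0],[5,0,0,0,0],[5,0,0,0,0],[5,0,0,-0.5,0],[5,0,0,-1,0],[5,0,0,-1,0],[5,0,0,-1,0],[5,0,0,0,0]]]';python3 -c "
from h import *
go(551.8,112,90,7.5)
s,c=snap('wrist','w10.png')"
```

```text
time_s: 12.25
tcp_pos: [0.6179, -0.1626, 0.0986]
tcp_rot: [0.558, 0.83, 0.001, 0.003]
wrist_force: [0.4, 0.1, -2.0]
grip_width: 0.0214
at [ 617.9 -162.6   98.6] yaw 22.2 | shift now axes [11.17  1.7   0.31] turn 1.84 q6 -0.74 F [ 0.4  0.1 -2. ] w 21.4 t 12.25
   shift in final axes [11.23 -1.19  0.31]
```

View pics/w10.png

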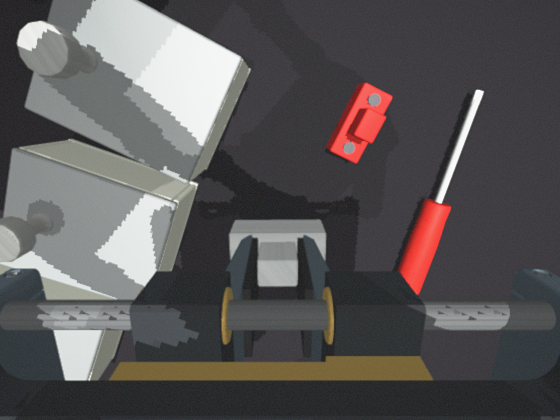

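```bash
python3 -m jog '[[[5,1,0.15,0,0],[5,1,0.15,0,0],[5,1,0.15,0,0],[5,1,0.15,0,0],[5,1,0.15,0,0],[5,1,0.15,0,0],[5,1,0.15,0,0],[5,1,0.15,0,0],[5,1,0.15,0,0],[5,1,0.15,0,0],[5,1,0.15,0,0.6],[5,0,0,0,0.62],[5,0,0,0,0.62],[5,0,0,0,0],[5,0,0,0,0]]]';python3 -c "
from h import *
go(553.1,114.1,90,7.5)
s,c=snap('wrist','w11.png')
s,c=snap('side','s11.png')"
```

```text
time_s: 13.8
tcp_pos: [0.5498, 0.1082, 0.094]
tcp_rot: [0.659, 0.753, -0.0, -0.0]
wrist_force: [0.2, 0.6, -1.2]
grip_width: 0.0217
at [549.8 108.2  94. ] yaw 7.6 | shift now axes [0.22 0.16 0.16] turn 0.02 q6 -0.05 F [ 0.2  0.6 -1.2] w 21.7 t 13.8
   shift in final axes [0.22 0.16 0.16]
```

View pics/w11.png

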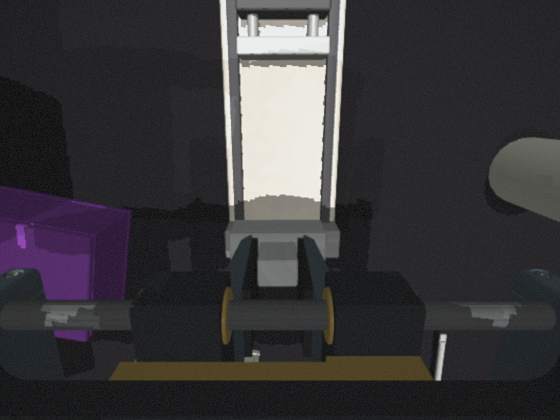

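View pics/s11.png

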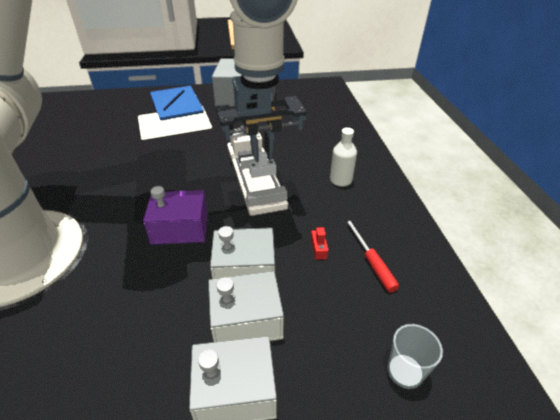

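```bash
python3 -c "
from h import *
s=state();c=capture('wrist');cm=cam(c,s)
a=c['color'][0:240,210:355,::-1]
cv2.imwrite('pics/w11z.png',cv2.resize(a,None,fx=3.3,fy=3.3,interpolation=cv2.INTER_CUBIC).clip(0,255))
g=c['color'][:,:,1].astype(int)
for v in (80,120,160,200): print(v,list(g[v,218:248]),list(g[v,315:345]))
np.save('cm11.npy',np.array(cm,dtype=object),allow_pickle=True)"
```

```text
80 [np.int64(36), np.int64(37), np.int64(32), np.int64(33), np.int64(72), np.int64(145), np.int64(209), np.int64(224), np.int64(231), np.int64(231), np.int64(213), np.int64(106), np.int64(91), np.int64(95), np.int64(100), np.int64(98), np.int64(97), np.int64(94), np.int64(97), np.int64(87), np.int64(68), np.int64(91), np.int64(180), np.int64(233), np.int64(232), np.int64(231), np.int64(231), np.int64(232), np.int64(231), np.int64(230)] [np.int64(233), np.int64(232), np.int64(233), np.int64(234), np.int64(232), np.int64(233), np.int64(233), np.int64(235), np.int64(222), np.int64(126), np.int64(55), np.int64(78), np.int64(102), np.int64(97), np.int64(99), np.int64(95), np.int64(94), np.int64(91), np.int64(90), np.int64(90), np.int64(138), np.int64(212), np.int64(235), np.int64(233), np.int64(221), np.int64(186), np.int64(100), np.int64(43), np.int64(34), np.int64(41)]
120 [np.int64(39), np.int64(41), np.int64(38), np.int64(43), np.int64(32), np.int64(44), np.int64(107), np.int64(190), np.int64(233), np.int64(240), np.int64(241), np.int64(232), np.int64(154), np.int64(108), np.int64(110
[... 1700 characters left out ...]
209), np.int64(222), np.int64(229), np.int64(233), np.int64(213), np.int64(107), np.int64(89), np.int64(91), np.int64(85), np.int64(70), np.int64(69), np.int64(76), np.int64(90), np.int64(74), np.int64(117), np.int64(175), np.int64(176), np.int64(174), np.int64(179)] [np.int64(212), np.int64(238), np.int64(239), np.int64(240), np.int64(229), np.int64(138), np.int64(73), np.int64(89), np.int64(94), np.int64(94), np.int64(91), np.int64(95), np.int64(92), np.int64(85), np.int64(105), np.int64(183), np.int64(240), np.int64(237), np.int64(229), np.int64(196), np.int64(81), np.int64(35), np.int64(34), np.int64(36), np.int64(40), np.int64(37), np.int64(41), np.int64(36), np.int64(40), np.int64(37)]
```

View pics/w11z.png

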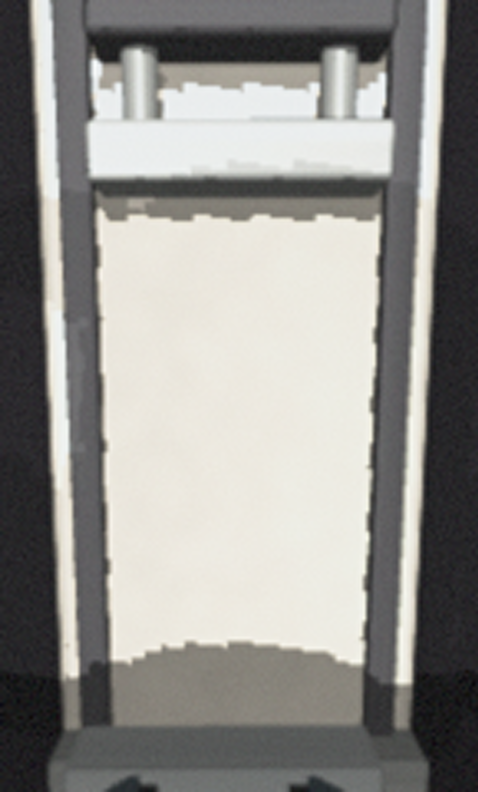

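```bash
python3 -c "
from h import *
cm=tuple(np.load('cm11.npy',allow_pickle=True))
P=lambda u,v,z:onz(cm,u,v,z)[:2]*1000
for z,l in ((.02,[(222.6,341,80),(228,334.6,200)]),(.028,[(228.5,335.3,80),(233.6,329.7,200)]),(.02,[(239.7,324,80),(243,320,200)])):
    m=[]
    for a,b,v in l:
        p,q=P(a,v,z),P(b,v,z); m.append((p+q)/2); print(np.round((p+q)/2,1),round(np.linalg.norm(p-q),1))
    d=m[0]-m[1]; print('yaw',np.degrees(np.arctan2(d[1],d[0])))
    e=d/np.linalg.norm(d)
    for t in (P(282,220.6,.02),P(282,231,.048),P(282,54.5,.048)): print(np.round(m[1]+e*((t-m[1])@e),1))
"
```

```text
[538.7 214.7] 94.8
[551.8 116.1] 94.8
yaw 97.5526871525657
[554.3  97. ]
[554.3  97.3]
[536.8 229. ]
[538.8 214. ] 83.1
[551.7 118.3] 83.0
yaw 97.68587911189094
[554.5  97. ]
[554.5  97.4]
[536.7 229. ]
[538.7 214.7] 67.5
[551.9 116.2] 68.5
yaw 97.63208509300756
[554.5  97. ]
[554.5  97.3]
[536.8 229. ]
```

```bash
python3 -c "
from h import *
go(552.2,113.3,26.5,7.6)"
```

```text
at [550.  108.2  94.2] yaw 7.6 | shift now axes [0.19 0.12 2.71] turn -0.01 q6 -0.04 F [ 0.2 -0.3 -0.6] w 21.9 t 13.95
   shift in final axes [0.19 0.11 2.71]
```

```bash
python3 -m jog '[[[5,0.19,0.12,0.3,0],[5,0,0,0.8,0],[5,0,0,0.8,0],[5,0,0,0.5,0],[5,0,0,0,0],[5,0,0,0,0]]]';python3 -c "
from h import *
go(552.2,113.3,26,7.6)
s,c=snap('wrist','w12.png')"
```

```text
time_s: 14.55
tcp_pos: [0.5527, 0.1135, 0.0345]
tcp_rot: [0.659, 0.752, -0.0, -0.0]
wrist_force: [1.2, -0.5, -1.4]
grip_width: 0.0213
at [552.7 113.5  34.5] yaw 7.5 | shift now axes [-0.01 -0.02  0.34] turn -0.01 q6 -0.03 F [ 1.2 -0.5 -1.4] w 21.3 t 14.55
   shift in final axes [-0.01 -0.02  0.34]
```

View pics/w12.png

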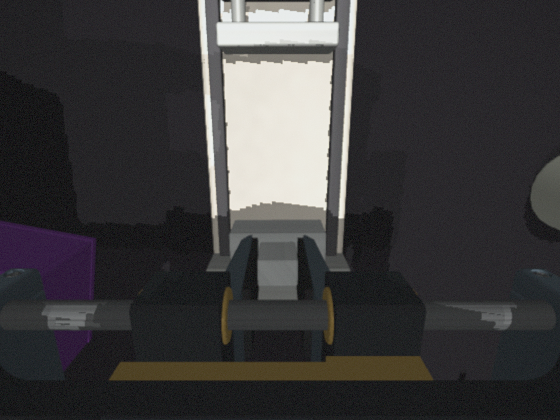

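```bash
python3 -m jog '[[[5,0,0,0.2,0],[5,0,0,0.12,0],[5,0,0,0,0]]]'; python3 -m jog '[[[5,0,0,0.04,0],[5,0,0,0,0],[5,0,0,0,0]]]'
```

```text
time_s: 14.9
tcp_pos: [0.5531, 0.1135, 0.0268]
tcp_rot: [0.659, 0.752, 0.0, 0.0]
wrist_force: [1.7, -0.0, 3.8]
grip_width: 0.0216
time_s: 15.2
tcp_pos: [0.5532, 0.1135, 0.0268]
tcp_rot: [0.659, 0.752, 0.001, 0.001]
wrist_force: [-5.1, -1.7, 22.9]
grip_width: 0.0216
```

Bed contact (22.9 N upward). Releasing and lifting.

```bash
python3 -m jog '[[[35,0,0,-0.05,0],[50,0,0,0,0],[50,0,0,0,0],[50,0,0,-0.5,0],[50,0,0,-1,0],[50,0,0,-1,0],[50,0,0,-1,0],[50,0,0,0,0]]]'; python3 -c "
from h import *
go(460,-102,140,90)
s,c=snap('wrist','w13.png')"
```

```text
time_s: 16.0
tcp_pos: [0.5545, 0.1137, 0.1179]
tcp_rot: [0.659, 0.752, 0.002, 0.002]
wrist_force: [0.2, -0.0, 0.9]
grip_width: 0.05
at [554.5 113.7 117.9] yaw 7.5 | shift now axes [-8.06 -4.87 -0.91] turn -10.32 q6 -0.03 F [ 0.2 -0.   0.9] w 50.0 t 16.0
   shift in final axes [ 3.78 -8.63 -0.91]
```

View pics/w13.png

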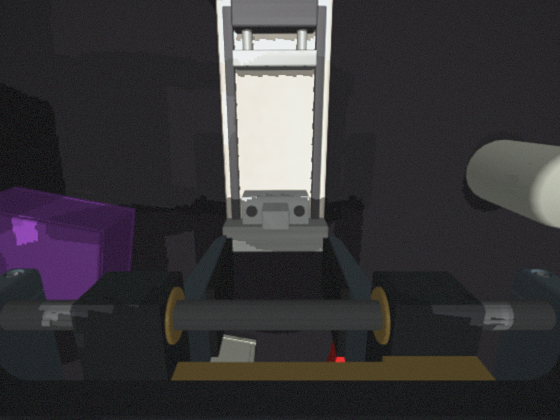

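```bash
python3 -m jog '[[[60,-1,-0.6,0,0],[60,-1,-0.6,0,0],[60,-1,-0.6,0,0],[60,-1,-0.6,0,0],[60,-1,-0.6,0,0],[60,-1,-0.6,0,0],[60,-1,-0.6,0,0],[60,-1,-0.6,0,0],[60,0,0,0,-0.95],[60,0,0,0,-0.95],[60,0,0,0,-0.95],[60,0,0,0,-0.95],[60,0,0,0,-0.95],[60,0,0,0,-0.95],[60,0,0,0,-0.95],[60,0,0,0,-0.95],[60,0,0,0,-0.95],[60,0,0,0,-0.95],[60,0,0,0,-0.9],[60,0,0,0,0]]]'; python3 -c "
from h import *
go(460,-102,60,90)
s,c=snap('wrist','w14.png')"
```

```text
time_s: 18.05
tcp_pos: [0.4591, -0.1003, 0.1137]
tcp_rot: [-0.007, 1.0, 0.0, -0.0]
wrist_force: [1.0, -0.2, -0.0]
grip_width: 0.0601
at [ 459.1 -100.3  113.7] yaw 90.8 | shift now axes [-0.04 -0.07  2.15] turn 0.1 q6 -1.93 F [ 1.  -0.2 -0. ] w 60.1 t 18.05
   shift in final axes [-0.04 -0.07  2.15]
```

View pics/w14.png

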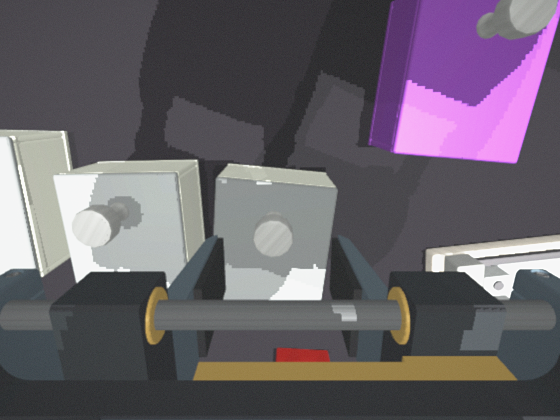

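```bash
python3 -c "
from h import *
s=state();c=capture('wrist');cm=cam(c,s)
for z in (.108,.115,.12): print(onz(cm,273,238,z)*1000)
for u,v in ((217,179),(334,190)): print(onz(cm,u,v,.0725)*1000)
cv2.imwrite('pics/w14z.png',cv2.resize(c['color'][150:300,200:350,::-1],None,fx=4,fy=4,interpolation=cv2.INTER_CUBIC))
go(459.5,-102.5,60,85.5)"
```

```text
[ 460.15984549 -103.15051064  108.        ]
[ 457.40261774 -103.07760259  115.        ]
[ 455.43316935 -103.02552542  120.        ]
[ 425.78501716 -146.97668314   72.5       ]
[433.64722312 -56.22140119  72.5       ]
at [ 459.3 -100.4  113.8] yaw 90.4 | shift now axes [-0.01 -0.08  2.15] turn 0.62 q6 -1.92 F [-0.1  0.3 -0.5] w 60.1 t 18.15
   shift in final axes [-0.02 -0.08  2.15]
```

View pics/w14z.png

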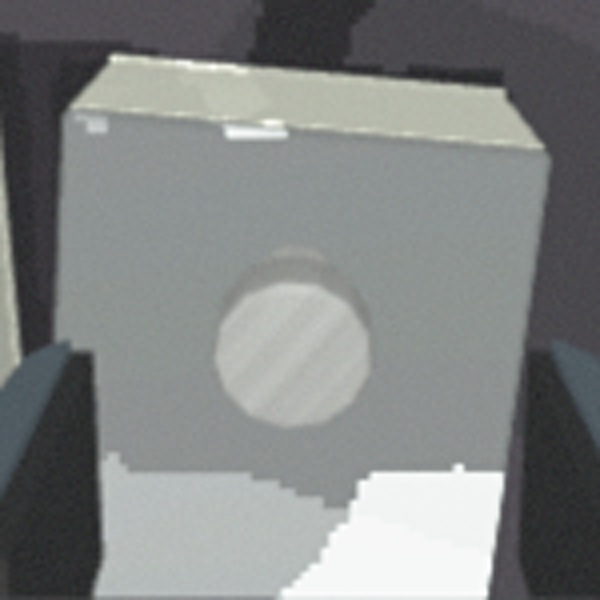

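```bash
python3 -c "
import numpy as np
t=np.radians(155.5-6*np.arange(16)); x=98.9*np.cos(t); z=98.9*np.sin(t)
print(np.round(np.c_[-np.diff(x)/25,-np.diff(z)/25],2).tolist())"
python3 -m jog '[[[60,0,-0.1,0.75,0.62],[60,0,0,0.75,0],[60,0,0,0.7,0],[60,0,0,0,0],[60,0,0,0,0]]]'; python3 -c "
from h import *
go(459.5,-103,58,85.2)
s,c=snap('side','s15.png')
cv2.imwrite('pics/s15z.png',cv2.resize(c['color'][150:350,180:320,::-1],None,fx=4,fy=4,interpolation=cv2.INTER_CUBIC)[:,:560][:,:])"
```

```text
[[-0.19, -0.37], [-0.23, -0.35], [-0.26, -0.32], [-0.3, -0.29], [-0.32, -0.26], [-0.35, -0.22], [-0.37, -0.18], [-0.39, -0.15], [-0.4, -0.1], [-0.41, -0.06], [-0.41, -0.02], [-0.41, 0.03], [-0.41, 0.07], [-0.4, 0.11], [-0.39, 0.15]]
time_s: 18.65
tcp_pos: [0.4595, -0.1029, 0.0593]
tcp_rot: [0.038, 0.999, 0.0, -0.0]
wrist_force: [0.4, -0.4, 1.2]
grip_width: 0.06
at [ 459.5 -102.9   59.3] yaw 85.6 | shift now axes [-0.   -0.    0.05] turn 0.05 q6 -1.84 F [ 0.4 -0.4  1.2] w 60.0 t 18.65
   shift in final axes [-0.   -0.    0.05]
```

View pics/s15.png

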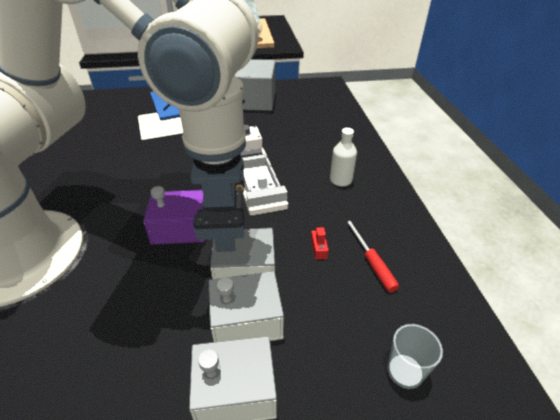

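```bash
python3 -m jog '[[[10,0,0,0,0],[10,0,0,0,0],[10,0,0,0,0],[10,0,0,0,0],[10,0,0,0,0]]]'; python3 -m jog '[[[10,-0.19,-0.37,0,0],[10,-0.23,-0.35,0,0],[10,0,0,0,0]]]'
```

```text
time_s: 19.2
tcp_pos: [0.4597, -0.1035, 0.0593]
tcp_rot: [0.037, 0.999, -0.0, 0.0]
wrist_force: [-1.2, -3.3, 2.9]
grip_width: 0.0264
time_s: 19.5
tcp_pos: [0.4608, -0.1145, 0.0576]
tcp_rot: [0.038, 0.999, 0.006, -0.007]
wrist_force: [-18.5, 61.6, 25.9]
grip_width: 0.0473
```

I put the z shift into the y column, so the tool pushed sideways. Undoing it right away.

```bash
python3 -m jog '[[[10,0.22,0.36,0,0],[10,0.2,0.36,0,0],[10,0,0,0,0]]]'; python3 -c "
from h import *
go(459.5,-103,58,85.2)
s,c=snap('wrist','w16.png')"
```

```text
time_s: 19.8
tcp_pos: [0.4607, -0.1035, 0.0595]
tcp_rot: [0.037, 0.999, -0.001, 0.001]
wrist_force: [4.0, -5.1, -2.5]
grip_width: 0.0266
at [ 460.7 -103.5   59.5] yaw 85.8 | shift now axes [0.05 0.02 0.06] turn 0.07 q6 -1.84 F [ 4.  -5.1 -2.5] w 26.6 t 19.8
   shift in final axes [0.05 0.02 0.06]
```

View pics/w16.png

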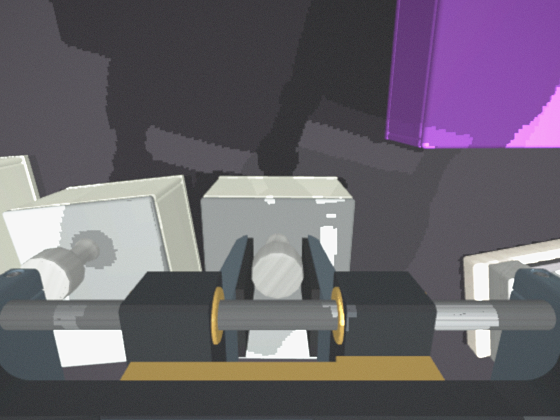

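```bash
python3 -m jog '[[[10,-0.19,0,-0.37,0],[10,-0.23,0,-0.35,0],[10,0,0,0,0]]]'
```

```text
time_s: 20.15
tcp_pos: [0.4713, -0.1044, 0.0779]
tcp_rot: [0.037, 0.999, -0.0, 0.001]
wrist_force: [1.7, -4.3, -4.0]
grip_width: 0.0271
```

```bash
python3 -m jog '[[[10,-0.26,0,-0.32,0],[10,-0.3,0,-0.29,0],[10,-0.32,0,-0.26,0],[10,-0.35,0,-0.22,0]]]';python3 -m jog '[[[10,-0.37,0,-0.18,0],[10,-0.39,0,-0.15,0],[10,-0.4,0,-0.1,0],[10,-0.41,0,-0.06,0],[10,-0.41,0,-0.02,0],[10,0,0,0,0]]]'; python3 -c "
from h import *
go(459.5,-103,58,85.2)
s,c=snap('wrist','w17.png');s,c=snap('side','s17.png')"
```

```text
time_s: 20.55
tcp_pos: [0.5001, -0.1066, 0.1041]
tcp_rot: [0.037, 0.999, -0.0, -0.001]
wrist_force: [-1.4, -7.8, -4.9]
grip_width: 0.0266
time_s: 21.15
tcp_pos: [0.5509, -0.1107, 0.1171]
tcp_rot: [0.037, 0.999, -0.001, 0.0]
wrist_force: [-1.1, -6.7, 8.3]
grip_width: 0.0266
at [ 550.9 -110.7  117.1] yaw 85.7 | shift now axes [3.67 0.04 2.36] turn 0.07 q6 -1.8 F [-1.1 -6.7  8.3] w 26.6 t 21.15
   shift in final axes [3.67 0.   2.36]
```

View pics/w17.png

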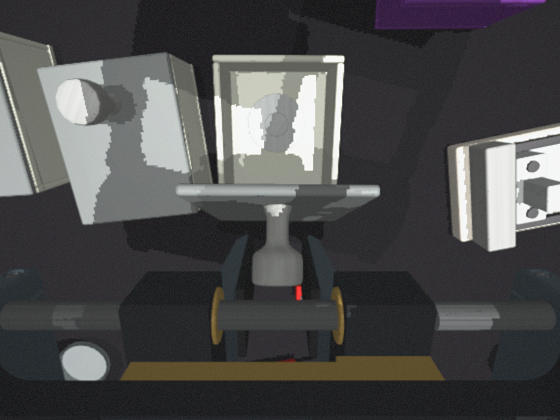

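View pics/s17.png

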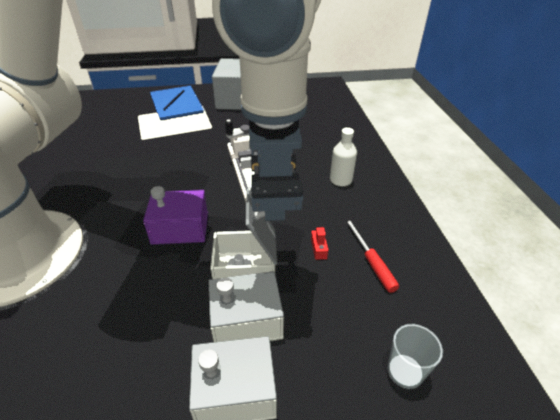

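```bash
python3 -c "
from h import *
a=cv2.imread('pics/w17.png')[45:195,200:355]
cv2.imwrite('pics/w17z.png',cv2.resize(a,None,fx=4,fy=4,interpolation=cv2.INTER_CUBIC))"
```

View pics/w17z.png

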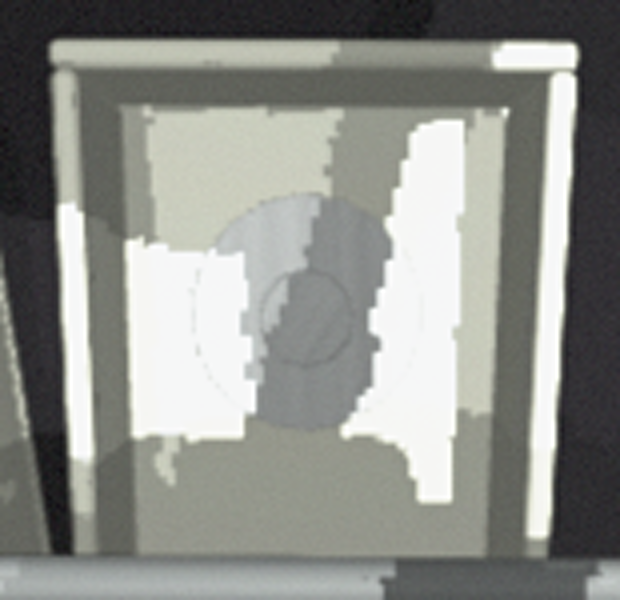

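Case 1 holds the round flange, which is not wanted. I'm shutting its lid along the reverse arc.

```bash
python3 -m jog '[[[10,0.41,0,0.02,0],[10,0.41,0,0.06,0],[10,0.4,0,0.1,0],[10,0.39,0,0.15,0],[10,0.37,0,0.18,0],[10,0.35,0,0.22,0],[10,0.32,0,0.26,0]]]';python3 -m jog '[[[10,0.3,0,0.29,0],[10,0.26,0,0.32,0],[10,0.23,0,0.35,0],[10,0.19,0,0.37,0],[10,0,0,0,0]]]';python3 -m jog '[[[10,0,0,0.06,0],[10,0,0,0,0]]]'; python3 -c "
from h import *
go(459.5,-103,58,85.2)
s,c=snap('wrist','w18.png')"
```

```text
time_s: 21.95
tcp_pos: [0.4841, -0.1054, 0.0922]
tcp_rot: [0.037, 0.999, -0.0, 0.001]
wrist_force: [4.3, -6.3, -2.3]
grip_width: 0.0265
time_s: 22.45
tcp_pos: [0.4595, -0.1034, 0.0587]
tcp_rot: [0.037, 0.999, -0.0, 0.0]
wrist_force: [0.8, -5.4, -1.1]
grip_width: 0.0266
time_s: 22.65
tcp_pos: [0.4595, -0.1034, 0.0582]
tcp_rot: [0.037, 0.999, -0.0, 0.0]
wrist_force: [-5.5, -4.7, 24.9]
grip_width: 0.0267
at [ 459.5 -103.4   58.2] yaw 85.7 | shift now axes [-0.    0.02  0.01] turn 0.07 q6 -1.84 F [-5.5 -4.7 24.9] w 26.7 t 22.65
   shift in final axes [-0.    0.02  0.01]
```

View pics/w18.png

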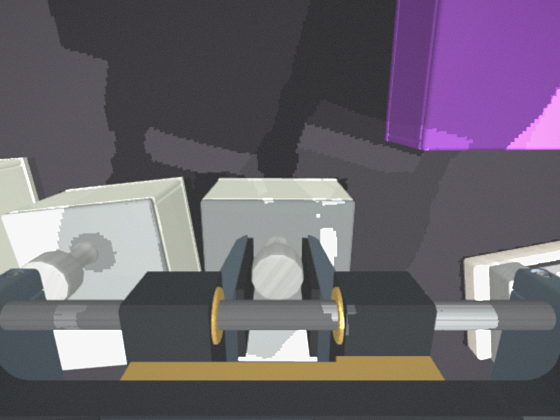

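```bash
python3 -m jog '[[[60,0,0,-0.05,0],[60,0,0,0,0],[60,0,0,0,0],[60,0,0,0,0],[60,0,0,-0.7,0],[60,0,0,-0.8,0],[60,0,0,-0.8,0],[60,0,0,0,0]]]'; python3 -c "
from h import *
go(455.3,-223.5,115,92)"
```

```text
time_s: 23.5
tcp_pos: [0.4608, -0.1033, 0.1182]
tcp_rot: [0.037, 0.999, -0.0, 0.002]
wrist_force: [-0.1, 0.7, -0.3]
grip_width: 0.06
at [ 460.8 -103.3  118.2] yaw 85.7 | shift now axes [-0.14 -4.81  0.13] turn -0.78 q6 -1.84 F [-0.1  0.7 -0.3] w 60.0 t 23.5
   shift in final axes [ 0.39 -4.8   0.13]
```

```bash
python3 -m jog '[[[60,0,-1,0,0],[60,0,-1,0,0],[60,-0.07,-1,0,0],[60,-0.07,-1,0,0],[60,0,-0.8,0,-0.78],[60,0,0,0,0],[60,0,0,0,0]]]'; python3 -c "
from h import *
go(455.3,-223.5,58,92)
s,c=snap('wrist','w19.png')"
```

```text
time_s: 24.2
tcp_pos: [0.4537, -0.2227, 0.1157]
tcp_rot: [-0.016, 1.0, 0.0, -0.0]
wrist_force: [0.0, 0.0, 0.7]
grip_width: 0.0601
at [ 453.7 -222.7  115.7] yaw 91.8 | shift now axes [-0.06 -0.03  2.31] turn -0.02 q6 -2.18 F [0.  0.  0.7] w 60.1 t 24.2
   shift in final axes [-0.06 -0.03  2.31]
```

View pics/w19.png

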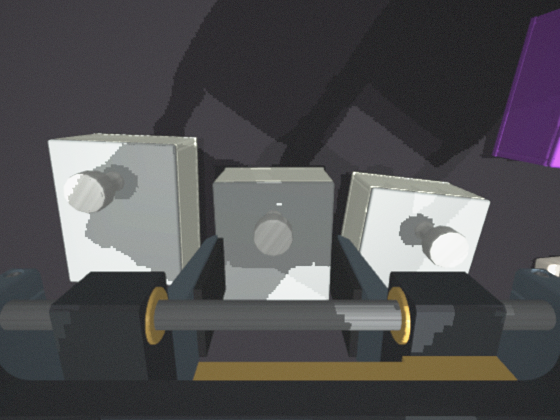

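```bash
python3 -m jog '[[[60,-0.06,-0.03,0.75,0],[60,0,0,0.75,0],[60,0,0,0.78,0],[60,0,0,0,0],[10,0,0,0,0],[10,0,0,0,0],[10,0,0,0,0],[10,0,0,0,0],[10,0,0,0,0]]]';python3 -m jog '[[[10,-0.19,0,-0.37,0],[10,-0.23,0,-0.35,0],[10,0,0,0,0]]]'
```

```text
time_s: 25.15
tcp_pos: [0.4563, -0.2257, 0.0602]
tcp_rot: [-0.017, 1.0, -0.002, 0.001]
wrist_force: [-2.8, -13.0, 2.1]
grip_width: 0.0268
time_s: 25.45
tcp_pos: [0.4675, -0.2253, 0.0789]
tcp_rot: [-0.017, 1.0, -0.002, 0.001]
wrist_force: [-3.6, -14.2, 1.1]
grip_width: 0.027
```

```bash
python3 -m jog '[[[10,-0.26,-0.1,-0.32,0],[10,-0.3,0,-0.29,0],[10,-0.32,0,-0.26,0],[10,-0.35,0,-0.22,0]]]';python3 -m jog '[[[10,-0.37,0,-0.18,0],[10,-0.39,0,-0.15,0],[10,-0.4,0,-0.1,0],[10,-0.41,0,-0.06,0],[10,-0.41,0,-0.02,0],[10,0,0,0,0]]]'; python3 -c "
from h import *
s,c=snap('wrist','w20.png')"
```

```text
time_s: 25.85
tcp_pos: [0.4971, -0.2244, 0.1052]
tcp_rot: [-0.017, 1.0, 0.0, -0.0]
wrist_force: [-3.0, 1.3, -2.1]
grip_width: 0.0266
time_s: 26.45
tcp_pos: [0.5483, -0.2228, 0.1178]
tcp_rot: [-0.017, 1.0, -0.0, 0.001]
wrist_force: [-0.5, 4.8, 10.5]
grip_width: 0.0264
```

View pics/w20.png

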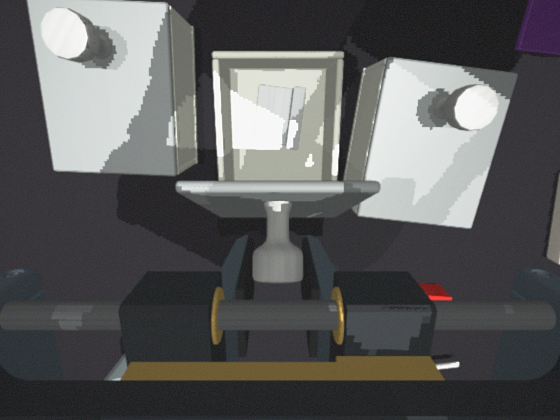

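Case 2 holds the angle bracket (an L-shape around 280,118), not wanted. I'm shutting it.

```bash
python3 -m jog '[[[10,0.41,0,0.02,0],[10,0.41,0,0.06,0],[10,0.4,0,0.1,0],[10,0.39,0,0.15,0],[10,0.37,0,0.18,0],[10,0.35,0,0.22,0],[10,0.32,0,0.26,0]]]';python3 -m jog '[[[10,0.3,0,0.29,0],[10,0.26,0,0.32,0],[10,0.23,0,0.35,0],[10,0.19,0,0.37,0],[10,0,0,0,0]]]';python3 -m jog '[[[10,0,0,0.07,0],[10,0,0,0,0]]]'
```

```text
time_s: 27.2
tcp_pos: [0.4807, -0.2251, 0.0927]
tcp_rot: [-0.017, 1.0, 0.0, 0.001]
wrist_force: [3.6, 5.2, -1.2]
grip_width: 0.0266
time_s: 27.7
tcp_pos: [0.456, -0.2259, 0.0592]
tcp_rot: [-0.017, 1.0, 0.0, 0.0]
wrist_force: [0.5, 4.2, -1.7]
grip_width: 0.0267
time_s: 27.9
tcp_pos: [0.456, -0.226, 0.0585]
tcp_rot: [-0.017, 1.0, -0.0, 0.0]
wrist_force: [-5.8, 7.8, 24.0]
grip_width: 0.0265
```

```bash
python3 -m jog '[[[60,0,0,-0.05,0],[60,0,0,0,0],[60,0,0,0,0],[60,0,0,0,0],[60,0,0,-0.7,0],[60,0,0,-0.8,0],[60,0,0,-0.8,0],[60,0,0,0,0]]]'; python3 -c "
from h import *
go(427.9,-350,115,90.2)"
```

```text
time_s: 28.7
tcp_pos: [0.457, -0.227, 0.1184]
tcp_rot: [-0.017, 1.0, -0.001, 0.002]
wrist_force: [0.2, 1.0, -0.9]
grip_width: 0.0599
at [ 457.  -227.   118.4] yaw 92.0 | shift now axes [ 1.33 -4.88  0.14] turn 0.22 q6 -2.18 F [ 0.2  1.  -0.9] w 59.9 t 28.7
   shift in final axes [ 1.18 -4.92  0.14]
```

```bash
python3 -m jog '[[[60,0.27,-1,0,0],[60,0.27,-1,0,0],[60,0.27,-1,0,0],[60,0.27,-1,0,0],[60,0.25,-0.9,0,0.22],[60,0,0,0,0],[60,0,0,0,0]]]'; python3 -c "
from h import *
go(427.9,-350,58,90.2)
s,c=snap('wrist','w21.png')"
```

```text
time_s: 29.4
tcp_pos: [0.4264, -0.3495, 0.1157]
tcp_rot: [-0.001, 1.0, 0.0, -0.0]
wrist_force: [0.0, -0.1, -0.4]
grip_width: 0.0602
at [ 426.4 -349.5  115.7] yaw 90.2 | shift now axes [-0.06 -0.02  2.31] turn -0.0 q6 -2.37 F [ 0.  -0.1 -0.4] w 60.2 t 29.4
   shift in final axes [-0.06 -0.02  2.31]
```

View pics/w21.png

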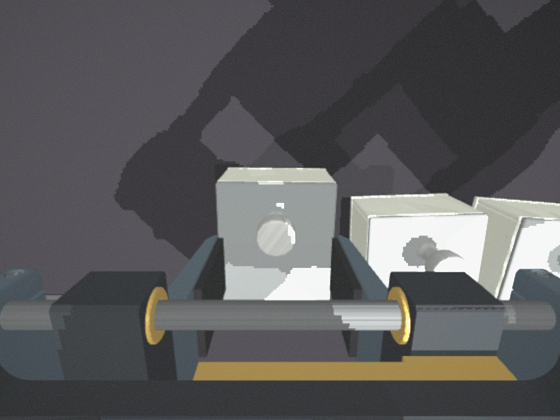

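```bash
python3 -m jog '[[[60,-0.06,-0.04,0.75,0],[60,0,0,0.75,0],[60,0,0,0.78,0],[60,0,0,0,0],[10,0,0,0,0],[10,0,0,0,0],[10,0,0,0,0],[10,0,0,0,0],[10,0,0,0,0]]]';python3 -m jog '[[[10,-0.19,0,-0.37,0],[10,-0.23,0,-0.35,0],[10,0,0,0,0]]]'
```

```text
time_s: 30.35
tcp_pos: [0.4284, -0.3507, 0.0598]
tcp_rot: [-0.002, 1.0, -0.0, 0.0]
wrist_force: [0.3, 1.7, 5.6]
grip_width: 0.0268
time_s: 30.65
tcp_pos: [0.4396, -0.3508, 0.0788]
tcp_rot: [-0.002, 1.0, -0.0, 0.0]
wrist_force: [-2.6, -1.3, 1.2]
grip_width: 0.0265
```

```bash
python3 -m jog '[[[10,-0.26,0,-0.32,0],[10,-0.3,0,-0.29,0],[10,-0.32,0,-0.26,0],[10,-0.35,0,-0.22,0]]]';python3 -m jog '[[[10,-0.37,0,-0.18,0],[10,-0.39,0,-0.15,0],[10,-0.4,0,-0.1,0],[10,-0.41,0,-0.06,0],[10,-0.41,0,-0.02,0],[10,0,0,0,0]]]'; python3 -c "
from h import *
s,c=snap('wrist','w22.png')"
```

```text
time_s: 31.05
tcp_pos: [0.4699, -0.3509, 0.1053]
tcp_rot: [-0.002, 1.0, -0.0, -0.0]
wrist_force: [-2.7, -5.7, -3.9]
grip_width: 0.0269
time_s: 31.65
tcp_pos: [0.5208, -0.3514, 0.1181]
tcp_rot: [-0.002, 1.0, -0.001, 0.001]
wrist_force: [-0.9, -7.9, 2.0]
grip_width: 0.0266
```

View pics/w22.png

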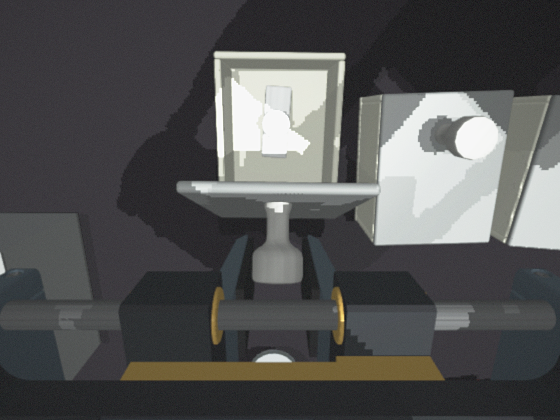

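Case 3 holds the port block: round stud at (277,122), long axis along the case's x. I'll open further to about 90°.

```bash
python3 -m jog '[[[10,-0.41,0,0.03,0],[10,-0.41,0,0.07,0],[10,-0.4,0,0.11,0],[10,-0.39,0,0.15,0],[10,0,0,0,0]]]'; python3 -c "
from h import *
s,c=snap('wrist','w23.png');cm=cam(c,s);print(s['tcp_pos'],s['wrist_force'])
a=c['color'][0:190,195:365,::-1]
cv2.imwrite('pics/w23z.png',cv2.resize(a,None,fx=4,fy=4,interpolation=cv2.INTER_CUBIC)[:600])"
```

```text
time_s: 32.2
tcp_pos: [0.5612, -0.3516, 0.1088]
tcp_rot: [-0.002, 1.0, -0.001, 0.001]
wrist_force: [-0.2, -9.9, 0.8]
grip_width: 0.0266
[ 0.56119807 -0.35164875  0.10883702] [-0.18574847 -9.88878626  0.83050541]
```

View pics/w23z.png

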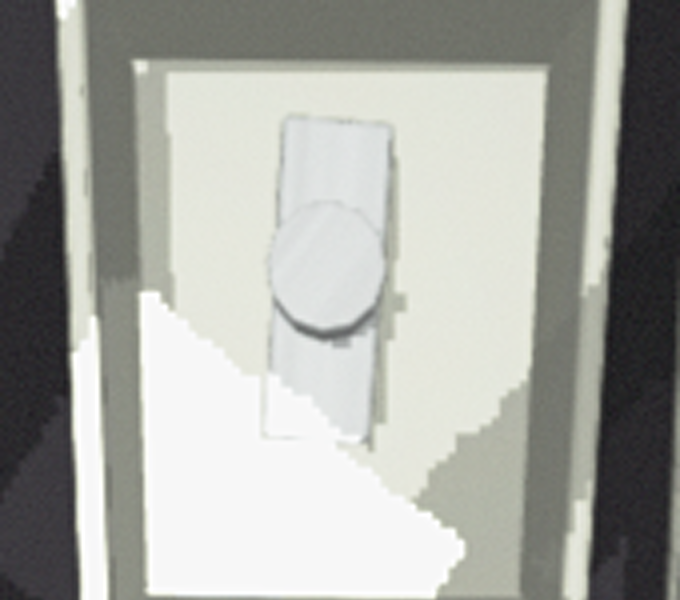

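```bash
python3 -c "
from h import *
s=state();c=capture('wrist');cm=cam(c,s)
Z=lambda u,v,z:onz(cm,(u+.5)/4-.5+195,(v+.5)/4-.5,z)[:2]*1000
q=np.array([Z(285,117,.033),Z(393,125,.033),Z(370,440,.033),Z(263,438,.033)]);print(q.mean(0),np.linalg.norm(q[0]-q[1]),np.linalg.norm(q[2]-q[1]),[np.degrees(np.arctan2(*(q[i]-q[j])[::-1])) for i,j in((2,1),(3,0))])
print(Z(327,265,.061))
go(*Z(327,265,.061),120,90)"
```

```text
[ 446.3316105  -352.74239984] 20.931720036756023 58.348698506968745 [np.float64(-3.658432854296872), np.float64(-4.753371262125341)]
[ 445.94303133 -352.66394451]
at [ 560.6 -351.7  109.1] yaw 90.2 | shift now axes [ 4.59 -0.02 -0.44] turn 0.03 q6 -2.22 F [ -0.1 -10.6   0.8] w 26.6 t 32.3
   shift in final axes [ 4.59 -0.04 -0.44]
```

```bash
python3 -m jog '[[[60,0,0,0,0],[60,0,0,0,0],[60,0,0,0,0],[60,0,0,-0.7,0],[60,0,0,-1,0],[60,0,0,-1,0],[50,0,0,0,0]]]'; python3 -c "
from h import *
go(446.1,-352.7,170,85.8)
s,c=snap('wrist','w24.png')"
```

```text
time_s: 33.0
tcp_pos: [0.5608, -0.351, 0.1794]
tcp_rot: [-0.002, 1.0, -0.001, 0.002]
wrist_force: [-0.6, -1.0, 0.1]
grip_width: 0.0548
at [ 560.8 -351.   179.4] yaw 90.2 | shift now axes [ 4.59 -0.05  0.36] turn 0.55 q6 -2.22 F [-0.6 -1.   0.1] w 54.8 t 33.0
   shift in final axes [ 4.57 -0.4   0.36]
```

View pics/w24.png

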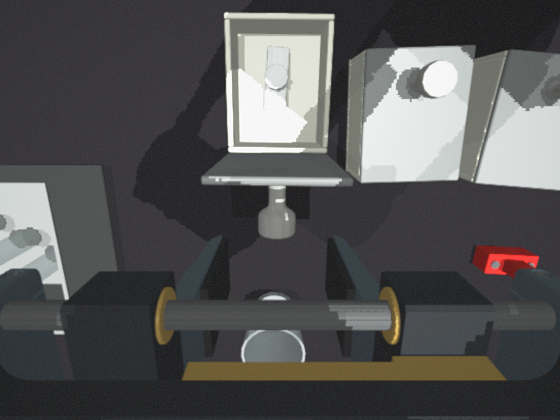

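```bash
python3 -m jog '[[[42,0.9,0,0,0],[42,1,0,0,0],[42,1,0,0,0],[42,1,0,0,0],[42,0.69,-0.05,0,0.55],[42,0,0,0,0],[42,0,0,0,0]]]'; python3 -c "
from h import *
go(446.1,-352.7,10.5,85.8)
s,c=snap('wrist','w25.png')"
```

```text
time_s: 33.75
tcp_pos: [0.4446, -0.3517, 0.1755]
tcp_rot: [0.036, 0.999, 0.0, -0.0]
wrist_force: [0.1, -0.1, -0.2]
grip_width: 0.0421
at [ 444.6 -351.7  175.5] yaw 85.9 | shift now axes [-0.07 -0.04  6.6 ] turn 0.01 q6 -2.27 F [ 0.1 -0.1 -0.2] w 42.1 t 33.75
   shift in final axes [-0.06 -0.03  6.6 ]
```

View pics/w25.png

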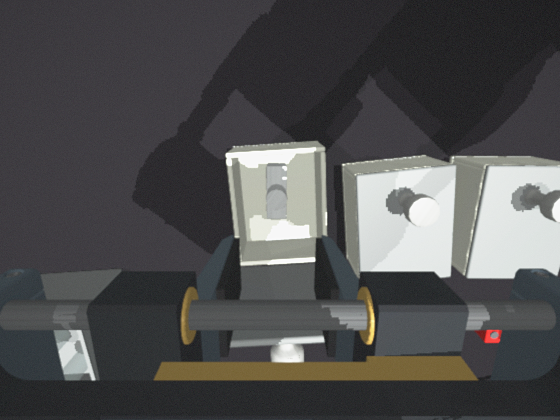

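```bash
python3 -m jog '[[[42,-0.07,-0.04,1,0],[42,0,0,1,0],[42,0,0,1,0],[42,0,0,1,0],[42,0,0,1,0],[42,0,0,0,0],[42,0,0,0,0]]]'; python3 -c "
from h import *
go(446.1,-352.7,10.5,85.8)
s,c=snap('wrist','w26.png')"
```

```text
time_s: 34.5
tcp_pos: [0.4467, -0.3528, 0.0509]
tcp_rot: [0.036, 0.999, 0.0, -0.0]
wrist_force: [-0.2, -0.7, 0.3]
grip_width: 0.0417
at [ 446.7 -352.8   50.9] yaw 85.9 | shift now axes [0.02 0.   1.62] turn 0.01 q6 -2.27 F [-0.2 -0.7  0.3] w 41.7 t 34.5
   shift in final axes [0.02 0.   1.62]
```

View pics/w26.png

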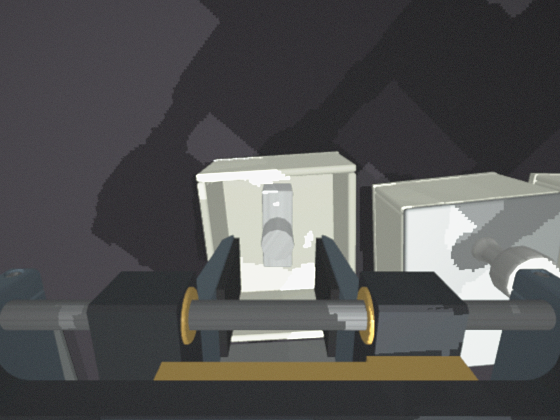

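```bash
python3 -m jog '[[[42,0,0,0.5,0],[42,0,0,0.5,0],[42,0,0,0.5,0],[42,0,0,0.08,0],[42,0,0,0,0]]]'; python3 -m jog '[[[5,0,0,0,0],[5,0,0,0,0],[5,0,0,0,0],[5,0,0,0,0]]]'; python3 -c "
from h import *
s,c=snap('wrist','w27.png')"
```

```text
time_s: 35.05
tcp_pos: [0.4458, -0.3527, 0.0107]
tcp_rot: [0.037, 0.999, 0.0, -0.0]
wrist_force: [-1.0, -0.2, -0.4]
grip_width: 0.0418
time_s: 35.45
tcp_pos: [0.4463, -0.3532, 0.0117]
tcp_rot: [0.037, 0.999, -0.0, 0.0]
wrist_force: [0.2, -0.3, 3.3]
grip_width: 0.0206
```

View pics/w27.png

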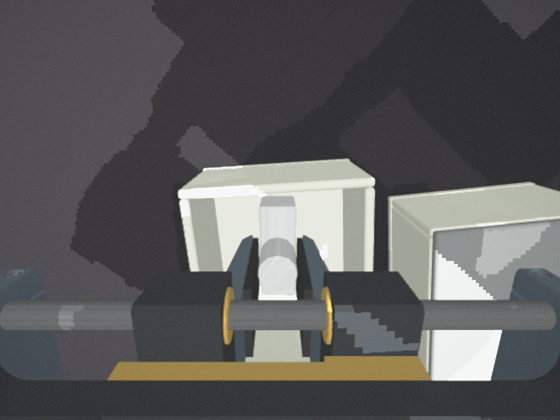

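```bash
python3 -m jog '[[[5,0,0,-0.4,0],[5,0,0,-1,0],[5,0,0,-1,0],[5,0,0,-1,0],[5,0,0,-1,0],[5,0,0,-1,0],[5,0,0,-0.6,0],[5,0,0,0,0]]]'; python3 -c "
from h import *
go(544.6,171.5,150,97.7)
s,c=snap('wrist','w28.png')"
```

```text
time_s: 36.3
tcp_pos: [0.4469, -0.3538, 0.1639]
tcp_rot: [0.037, 0.999, -0.001, 0.001]
wrist_force: [0.3, 0.3, -1.3]
grip_width: 0.021
at [ 446.9 -353.8  163.9] yaw 85.8 | shift now axes [-2.36 21.24  0.51] turn -1.49 q6 -2.27 F [ 0.3  0.3 -1.3] w 21.0 t 36.3
   shift in final axes [-6.69 20.3   0.51]
```

View pics/w28.png

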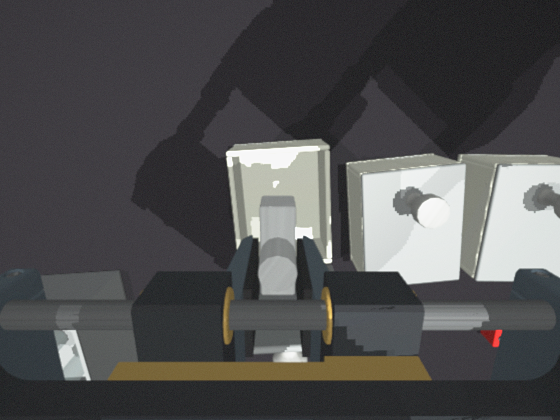

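```bash
python3 -m jog '[[[5,-0.11,0.8,0,0],[5,-0.11,1,0,0],[5,-0.11,1,0,0],[5,-0.11,1,0,0],[5,-0.11,1,0,0],[5,-0.11,1,0,0],[5,-0.11,1,0,0],[5,-0.11,1,0,0],[5,-0.11,1,0,0],[5,-0.11,1,0,0],[5,-0.11,1,0,0],[5,-0.11,1,0,0],[5,-0.11,1,0,0],[5,-0.11,1,0,0],[5,-0.11,1,0,0],[5,-0.11,1,0,0],[5,-0.11,1,0,0],[5,-0.11,1,0,0],[5,-0.11,1,0,0],[5,-0.11,1,0,0]]]'; python3 -m jog '[[[5,-0.1,0.9,0.2,0],[5,0,0.4,0.2,-0.75],[5,0,0,0,-0.74],[5,0,0,0,0],[5,0,0,0,0]]]'; python3 -c "
from h import *
go(544.6,171.5,100,97.7)
s,c=snap('wrist','w29.png')"
```

```text
time_s: 38.35
tcp_pos: [0.5365, 0.1376, 0.1602]
tcp_rot: [0.037, 0.999, -0.0, -0.001]
wrist_force: [-0.1, 0.5, -1.5]
grip_width: 0.021
time_s: 38.85
tcp_pos: [0.5416, 0.1687, 0.1507]
tcp_rot: [-0.066, 0.998, -0.0, -0.001]
wrist_force: [0.5, 0.3, -1.8]
grip_width: 0.021
at [541.6 168.7 150.7] yaw 97.5 | shift now axes [-0.14  0.1   2.03] turn -0.02 q6 -1.51 F [ 0.5  0.3 -1.8] w 21.0 t 38.85
   shift in final axes [-0.13  0.1   2.03]
```

View pics/w29.png

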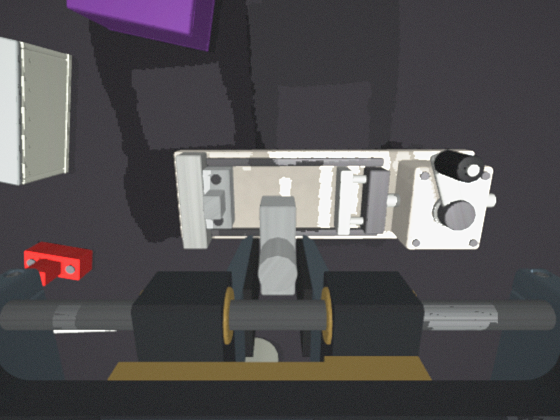

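```bash
python3 -m jog '[[[5,-0.14,0.1,0.5,0],[5,0,0,1,0],[5,0,0,1,0],[5,0,0,1,0],[5,0,0,0.6,0],[5,0,0,0,0],[5,0,0,0,0]]]'; python3 -c "
from h import *
go(544.6,171.5,26.7,97.7)
s,c=snap('wrist','w30.png')"
```

```text
time_s: 39.6
tcp_pos: [0.5453, 0.1718, 0.0487]
tcp_rot: [-0.067, 0.998, -0.0, -0.0]
wrist_force: [-0.2, 0.7, -0.9]
grip_width: 0.0204
at [545.3 171.8  48.7] yaw 97.7 | shift now axes [ 0.03 -0.01  0.88] turn -0.0 q6 -1.5 F [-0.2  0.7 -0.9] w 20.4 t 39.6
   shift in final axes [ 0.03 -0.01  0.88]
```

View pics/w30.png

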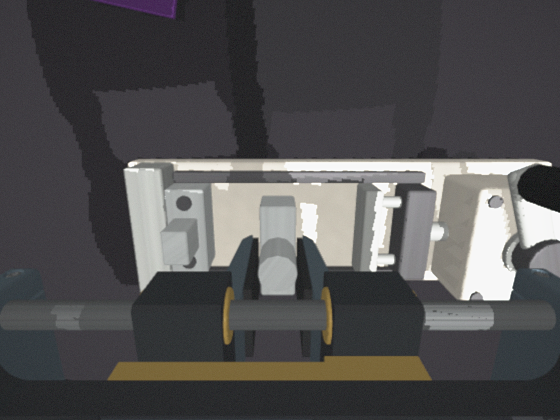

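```bash
python3 -c "
from h import *
s=state();c=capture('wrist');cm=cam(c,s)
a=c['color'][150:310,230:330,::-1]
cv2.imwrite('pics/w30z.png',cv2.resize(a,None,fx=5,fy=5,interpolation=cv2.INTER_CUBIC)[:700])
b=np.array([554.5,97.2]);x=np.array([.991,.132]);y=np.array([-.132,.991])
for u,v in ((262,197),(294,197),(278,197)):
    p=onz(cm,u,v,.070)[:2]*1000-b; print(p@x,p@y)"
```

```text
-34.25353709885744 66.40444822152212
-34.28340344104047 85.27103818186559
-34.26847070513222 75.83801810730515
```

View pics/w30z.png

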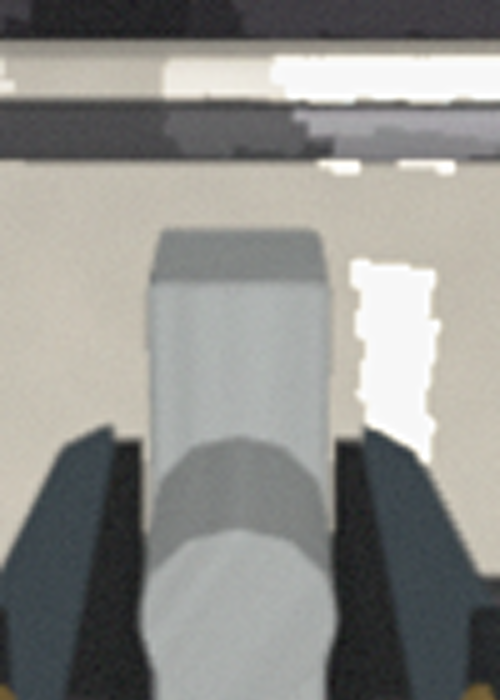

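```bash
python3 -c "
from h import *
s=state();c=capture('wrist');cm=cam(c,s)
b=np.array([554.5,97.2]);x=np.array([.991,.132]);y=np.array([-.132,.991])
for u,v,z in ((260,206.4,.07),(295.5,206.6,.07),(262,195.8,.042),(294,195.8,.042)):
    p=onz(cm,u,v,z)[:2]*1000-b; print(p@x,p@y)"
```

```text
-28.21338662410344 65.14643850803999
-28.12714965574424 86.29545830639732
-27.593124407734894 65.0798228575323
-27.631448064239628 86.75827725792686
```

```bash
python3 -m jog '[[[5,0.07,0,0.3,0],[5,0,0,0.3,0],[5,0,0,0.24,0],[5,0,0,0,0],[5,0,0,0,0]]]'; python3 -m jog '[[[5,0,0,0.04,0],[5,0,0,0,0],[5,0,0,0,0]]]'
```

```text
time_s: 40.25
tcp_pos: [0.5434, 0.1715, 0.0276]
tcp_rot: [-0.067, 0.998, -0.0, -0.0]
wrist_force: [0.5, 0.8, -2.2]
grip_width: 0.0211
time_s: 40.55
tcp_pos: [0.5436, 0.1716, 0.027]
tcp_rot: [-0.067, 0.998, -0.0, 0.0]
wrist_force: [0.0, 0.6, -1.8]
grip_width: 0.0208
```

```bash
python3 -m jog '[[[5,0,0,0.04,0],[5,0,0,0,0],[5,0,0,0,0]]]'; python3 -c "
from h import *
s,c=snap('side','s31.png')
cv2.imwrite('pics/s31z.png',cv2.resize(c['color'][100:230,190:330,::-1],None,fx=4.2,fy=4.2,interpolation=cv2.INTER_CUBIC))"
```

```text
time_s: 40.85
tcp_pos: [0.5437, 0.1717, 0.0263]
tcp_rot: [-0.067, 0.998, 0.0, 0.0]
wrist_force: [-1.2, -0.2, 7.7]
grip_width: 0.0206
```

View pics/s31z.png

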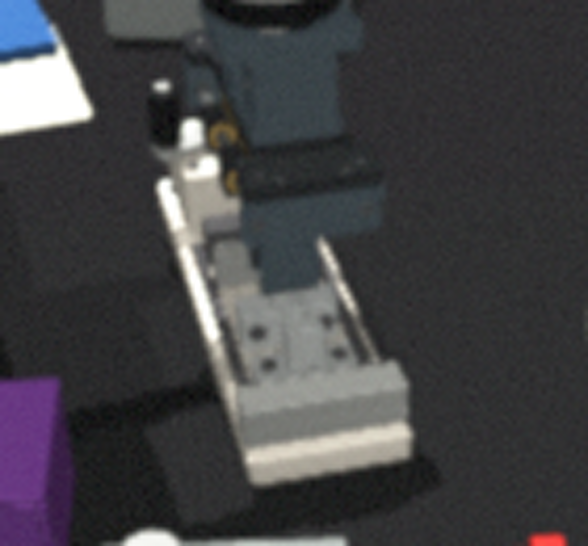

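```bash
python3 -m jog '[[[42,0,0,-0.03,0],[42,0,0,0,0],[42,0,0,0,0],[42,0,0,-0.8,0],[42,0,0,-1,0],[42,0,0,-0.6,0],[46,0,0,0,0.94],[46,0,0,0,0.94],[46,0,0,0,0.94],[46,0,0,0,0.94],[46,0,0,0,0.94],[46,0,0,0,0.94],[46,0,0,0,0.94],[46,0,0,0,0.94],[46,0,0,0,0.94],[46,0,0,0,0.94],[46,0,0,0,0.94],[46,0,0,0,0.92],[46,0,0,0,0],[46,0,0,0,0]]]'; python3 -c "
from h import *
go(543.7,171.7,27,7.6)
s,c=snap('wrist','w32.png')"
```

```text
time_s: 42.9
tcp_pos: [0.5435, 0.1716, 0.0866]
tcp_rot: [0.657, 0.754, -0.0, -0.0]
wrist_force: [-0.2, 0.7, -0.4]
grip_width: 0.0458
at [543.5 171.6  86.6] yaw 7.9 | shift now axes [0.   0.01 2.38] turn 0.03 q6 0.06 F [-0.2  0.7 -0.4] w 45.8 t 42.9
   shift in final axes [0.   0.01 2.38]
```

View pics/w32.png

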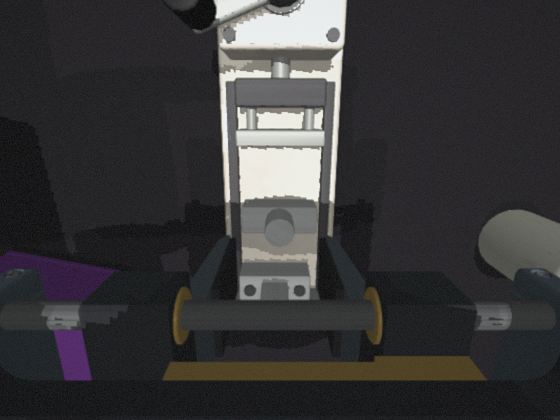

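```bash
python3 -m jog '[[[46,0,0,0.8,0],[46,0,0,0.8,0],[46,0,0,0.72,0],[46,0,0,0,0],[5,0,0,0,0],[5,0,0,0,0],[5,0,0,0,0],[5,0,0,0,0]]]'; python3 -m jog '[[[5,-0.3,0,-0.04,0],[5,-0.3,0,0,0],[5,-0.3,0,0,0],[5,-0.3,0,0,0],[5,0,0,0,0],[5,0,0,0,0]]]';python3 -c "
from h import *
go(543.7,171.7,27,7.6)
b=np.array([554.5,97.2]);p=pose()[0][:2]*1000-b;print(p@[.991,.132],p@[-.132,.991])
s,c=snap('wrist','w33.png')"
```

```text
time_s: 43.75
tcp_pos: [0.5442, 0.1717, 0.0294]
tcp_rot: [0.658, 0.753, 0.001, 0.001]
wrist_force: [1.9, -0.3, 2.7]
grip_width: 0.021
time_s: 44.35
tcp_pos: [0.5475, 0.1416, 0.0295]
tcp_rot: [0.659, 0.752, -0.0, -0.0]
wrist_force: [-0.1, 0.5, -1.2]
grip_width: 0.0204
at [547.5 141.6  29.5] yaw 7.6 | shift now axes [1.21 0.01 0.1 ] turn 0.0 q6 0.01 F [-0.1  0.5 -1.2] w 20.4 t 44.35
   shift in final axes [1.21 0.01 0.1 ]
-1.1111906148466746 44.89734815413411
```

View pics/w33.png

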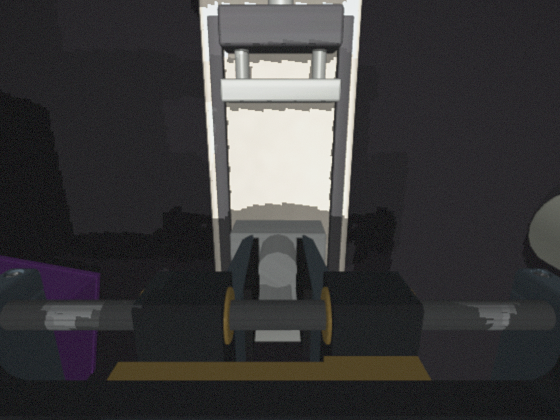

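```bash
python3 -m jog '[[[5,-0.11,0,0,0],[5,0,0,0.06,0],[5,0,0,0.03,0],[5,0,0,0,0]]]'; python3 -m jog '[[[46,0,0,0,0],[46,0,0,0,0],[46,0,0,0,0],[46,0,0,-0.8,0],[46,0,0,-1,0],[46,0,0,-1,0],[46,0,0,-0.5,0],[46,0,0,0,0]]]';python3 -c "
from h import *
s,c=snap('wrist','w34.png')
go(478,300,120,7.6)"
```

```text
time_s: 44.8
tcp_pos: [0.5486, 0.1391, 0.0289]
tcp_rot: [0.658, 0.753, 0.001, 0.001]
wrist_force: [-5.9, -3.3, 27.8]
grip_width: 0.0205
time_s: 45.6
tcp_pos: [0.5488, 0.1393, 0.1111]
tcp_rot: [0.658, 0.753, 0.001, 0.001]
wrist_force: [0.0, 1.2, -0.2]
grip_width: 0.0463
at [548.1 139.2 109.8] yaw 7.6 | shift now axes [ 6.75 -1.92 -0.41] turn 0.01 q6 0.01 F [-0.1  0.9  0.1] w 46.0 t 45.65
   shift in final axes [ 6.75 -1.93 -0.41]
```

View pics/w34.png

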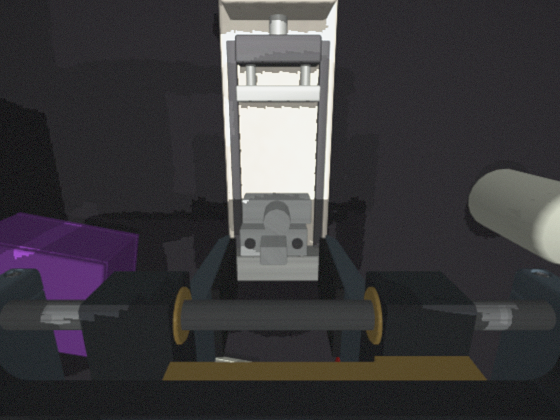

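```bash
python3 -m jog '[[[50,0.8,-0.3,-0.2,0],[50,1,-0.3,-0.2,0],[50,1,-0.3,0,0],[50,1,-0.3,0,0],[50,1,-0.3,0,0],[50,1,-0.3,0,0],[50,0.9,-0.12,0,0],[50,0,0,0,0],[50,0,0,0,0]]]';python3 -c "
from h import *
s,c=snap('wrist','w35.png')
go(478,300,120,7.6)
cv2.imwrite('pics/w35z.png',cv2.resize(c['color'][130:290,200:360,::-1],None,fx=3.7,fy=3.7))"
```

```text
time_s: 46.55
tcp_pos: [0.4774, 0.2986, 0.1186]
tcp_rot: [0.658, 0.753, -0.001, -0.0]
wrist_force: [-0.6, 0.7, 0.2]
grip_width: 0.05
at [477.6 298.2 118.8] yaw 7.6 | shift now axes [ 0.07  0.02 -0.05] turn 0.01 q6 0.32 F [0.2 1.1 0.6] w 50.1 t 46.6
   shift in final axes [ 0.07  0.02 -0.05]
```

View pics/w35z.png

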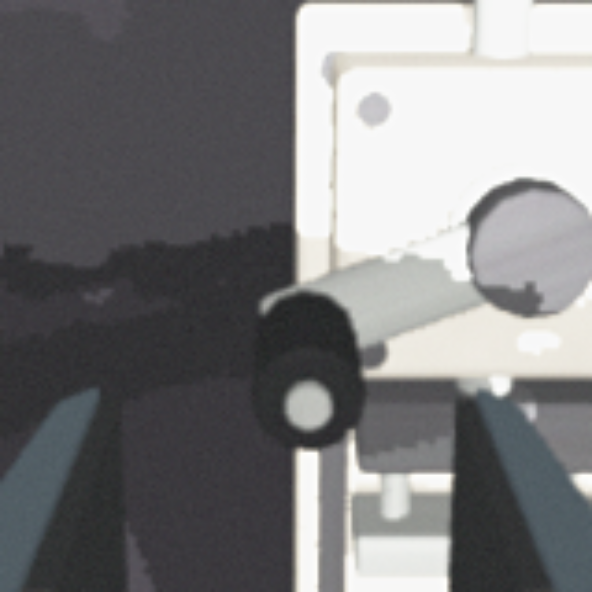

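```bash
python3 -c "
from h import *
s=state();c=capture('wrist');cm=cam(c,s)
Z=lambda u,v,z:onz(cm,(u+.5)/3.7-.5+200,(v+.5)/3.7-.5+130,z)[:2]*1000
k=Z(309,406,.124);a=Z(533,247,.088);d=k-a;print(k,a,np.linalg.norm(d),np.degrees(np.arctan2(-d[0]*.132+d[1]*.991,d[0]*.991+d[1]*.132))%360)
go(k[0],k[1],63,7.6)
for th0 in (203,):
    t=np.radians(th0-18*np.arange(21)); print(np.round(np.c_[2*np.diff(np.sin(t)),2*np.diff(np.cos(t))],2).tolist())"
```

```text
[480.49034516 300.4029095 ] [523.29990783 326.55286892] 50.16451967312323 203.83134733932803
at [477.9 298.  119.1] yaw 7.6 | shift now axes [0.08 0.12 2.24] turn 0.0 q6 0.32 F [-0.4 -0.1  0.4] w 49.7 t 46.65
   shift in final axes [0.08 0.12 2.24]
[[0.61, -0.15], [0.62, 0.04], [0.58, 0.23], [0.48, 0.4], [0.33, 0.53], [0.15, 0.61], [-0.04, 0.62], [-0.23, 0.58], [-0.4, 0.48], [-0.53, 0.33], [-0.61, 0.15], [-0.62, -0.04], [-0.58, -0.23], [-0.48, -0.4], [-0.33, -0.53], [-0.15, -0.61], [0.04, -0.62], [0.23, -0.58], [0.4, -0.48], [0.53, -0.33]]
```

```bash
python3 -m jog '[[[50,0.08,0.12,0.75,0],[50,0,0,0.75,0],[50,0,0,0.72,0],[50,0,0,0,0],[15,0,0,0,0],[15,0,0,0,0],[15,0,0,0,0],[15,0,0,0,0],[15,0,0,0,0]]]'; python3 -m jog '[[[15,0.61,-0.15,0,0],[15,0.62,0.04,0,0],[15,0.58,0.23,0,0],[15,0.48,0.4,0,0],[15,0.33,0.53,0,0]]]'
```

```text
time_s: 47.55
tcp_pos: [0.4808, 0.3012, 0.0649]
tcp_rot: [0.658, 0.753, 0.0, 0.0]
wrist_force: [-2.2, -1.3, 5.1]
grip_width: 0.0197
time_s: 48.05
tcp_pos: [0.4993, 0.3694, 0.0648]
tcp_rot: [0.658, 0.753, -0.0, 0.001]
wrist_force: [8.6, -20.9, 4.4]
grip_width: 0.0204
```

```bash
python3 -m jog '[[[15,0.06,0.61,0,0],[15,-0.04,0.62,0,0],[15,-0.23,0.58,0,0],[15,-0.4,0.48,0,0]]]'; python3 -m jog '[[[15,-0.53,0.33,0,0],[15,-0.61,0.15,0,0],[15,-0.62,-0.04,0,0],[15,-0.58,-0.23,0,0]]]';  python3 -m jog '[[[15,-0.48,-0.4,0,0],[15,-0.33,-0.53,0,0],[15,-0.15,-0.61,0,0],[15,0.04,-0.62,0,0]]]'; python3 -m jog '[[[15,0.23,-0.58,0,0],[15,0.4,-0.48,0,0],[15,0.53,-0.33,0,0]]]'
```

```text
time_s: 48.45
tcp_pos: [0.5575, 0.3634, 0.0649]
tcp_rot: [0.658, 0.753, 0.001, -0.0]
wrist_force: [-7.1, -2.5, 6.4]
grip_width: 0.0199
time_s: 48.85
tcp_pos: [0.5708, 0.3054, 0.0649]
tcp_rot: [0.658, 0.753, 0.001, 0.0]
wrist_force: [-5.5, 5.4, 5.6]
grip_width: 0.0201
time_s: 49.25
tcp_pos: [0.5202, 0.2753, 0.065]
tcp_rot: [0.659, 0.753, 0.001, 0.0]
wrist_force: [3.7, 9.4, -0.6]
grip_width: 0.0199
time_s: 49.55
tcp_pos: [0.4813, 0.2999, 0.0649]
tcp_rot: [0.658, 0.753, 0.001, 0.0]
wrist_force: [11.0, 3.2, 2.2]
grip_width: 0.02
```

Forces stay low. Second turn.

```bash
python3 -m jog '[[[15,0.61,-0.13,0,0],[15,0.62,0.04,0,0],[15,0.58,0.23,0,0],[15,0.48,0.4,0,0],[15,0.33,0.53,0,0],[15,0.15,0.61,0,0],[15,-0.04,0.62,0,0],[15,-0.23,0.58,0,0],[15,-0.4,0.48,0,0],[15,-0.53,0.33,0,0]]]';python3 -m jog '[[[15,-0.61,0.15,0,0],[15,-0.62,-0.04,0,0],[15,-0.58,-0.23,0,0],[15,-0.48,-0.4,0,0],[15,-0.33,-0.53,0,0],[15,-0.15,-0.61,0,0],[15,0.04,-0.62,0,0],[15,0.23,-0.58,0,0],[15,0.4,-0.48,0,0],[15,0.53,-0.33,0,0]]]'; python3 -c "
from h import *
s,c=snap('top','t36.png');cv2.imwrite('pics/t36z.png',cv2.resize(c['color'][190:280,90:260,::-1],None,fx=4.7,fy=4.7,interpolation=cv2.INTER_CUBIC))
s,c=snap('side','s36.png');cv2.imwrite('pics/s36z.png',cv2.resize(c['color'][110:220,200:310,::-1],None,fx=5,fy=5,interpolation=cv2.INTER_CUBIC))"
```

```text
time_s: 50.55
tcp_pos: [0.5674, 0.3516, 0.0648]
tcp_rot: [0.658, 0.753, 0.0, -0.0]
wrist_force: [-5.1, -0.0, 9.8]
grip_width: 0.0201
time_s: 51.55
tcp_pos: [0.4813, 0.2999, 0.0648]
tcp_rot: [0.658, 0.753, 0.0, 0.0]
wrist_force: [9.2, 1.8, 3.7]
grip_width: 0.0199
```

View pics/t36z.png

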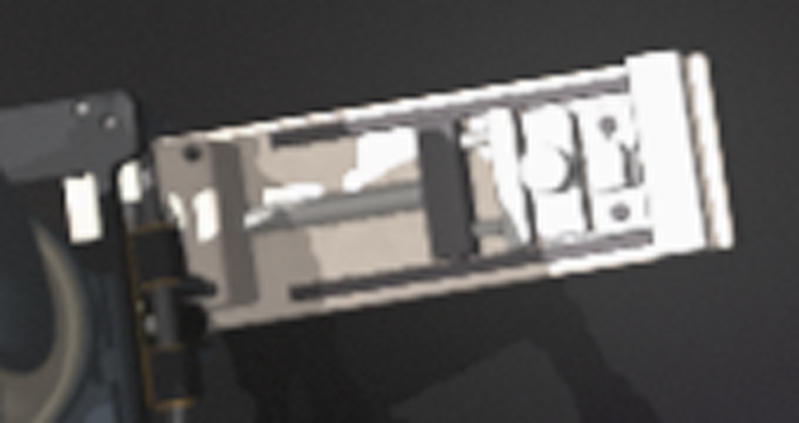

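View pics/s36z.png

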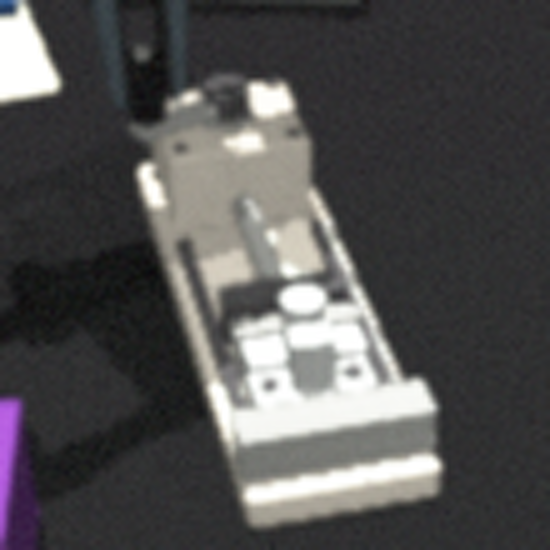

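```bash
python3 -m jog '[[[15,0.61,-0.13,0,0],[15,0.62,0.04,0,0],[15,0.58,0.23,0,0],[15,0.48,0.4,0,0]]]';python3 -m jog '[[[15,0.33,0.53,0,0],[15,0.15,0.61,0,0],[15,0,0,0,0]]]'; python3 -c "
from h import *
s,c=snap('top','t37.png');cv2.imwrite('pics/t37z.png',cv2.resize(c['color'][200:260,160:250,::-1],None,fx=8,fy=8,interpolation=cv2.INTER_CUBIC))
s,c=snap('side','s37.png');cv2.imwrite('pics/s37z.png',cv2.resize(c['color'][110:220,200:310,::-1],None,fx=5,fy=5,interpolation=cv2.INTER_CUBIC))"
```

```text
time_s: 52.05
tcp_pos: [0.4867, 0.3587, 0.0648]
tcp_rot: [0.658, 0.753, -0.0, 0.0]
wrist_force: [5.8, -9.1, 8.6]
grip_width: 0.0202
time_s: 52.35
tcp_pos: [0.5155, 0.3747, 0.0648]
tcp_rot: [0.658, 0.753, 0.001, 0.001]
wrist_force: [1.8, 0.6, 10.4]
grip_width: 0.0203
```

View pics/t37z.png

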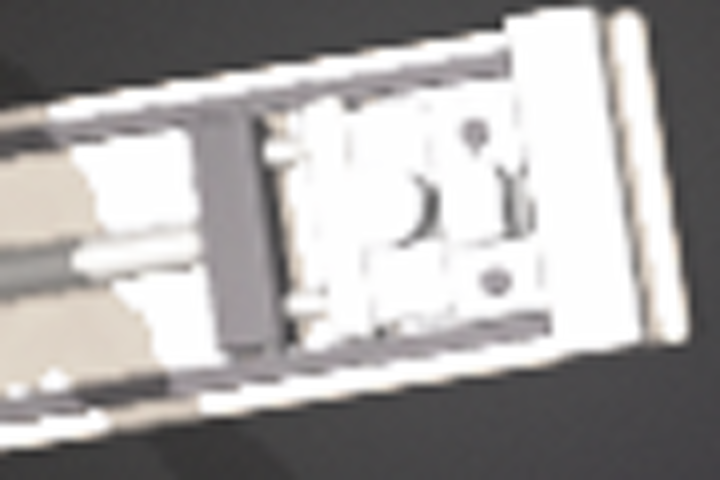

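View pics/s37z.png

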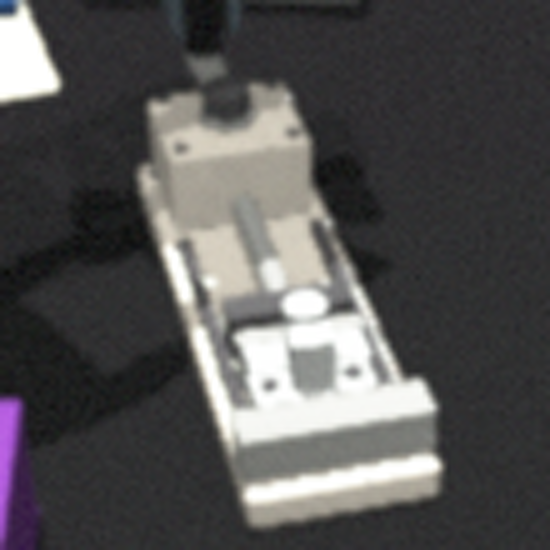

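```bash
python3 -m jog '[[[15,-0.04,0.62,0,0],[15,0,0,0,0]]]';python3 -m jog '[[[15,-0.23,0.58,0,0],[15,0,0,0,0]]]'; python3 -c "
from h import *
p=pose()[0][:2]*1000-np.array([524.1,326.7]);print(np.degrees(np.arctan2(p@[-.132,.991],p@[.991,.132])))
s,c=snap('wrist','w38.png');s,c=snap('top','t38.png');cv2.imwrite('pics/t38z.png',cv2.resize((c['color'][200:260,160:250,::-1]*.6).astype('uint8'),None,fx=8,fy=8,interpolation=cv2.INTER_CUBIC))"
```

```text
time_s: 52.65
tcp_pos: [0.5304, 0.3752, 0.0648]
tcp_rot: [0.658, 0.753, 0.0, 0.0]
wrist_force: [1.5, -0.7, 12.0]
grip_width: 0.02
time_s: 52.85
tcp_pos: [0.5453, 0.371, 0.0648]
tcp_rot: [0.658, 0.753, 0.0, 0.0]
wrist_force: [0.1, -1.8, 10.4]
grip_width: 0.02
56.83998832666183
```

View pics/w38.png

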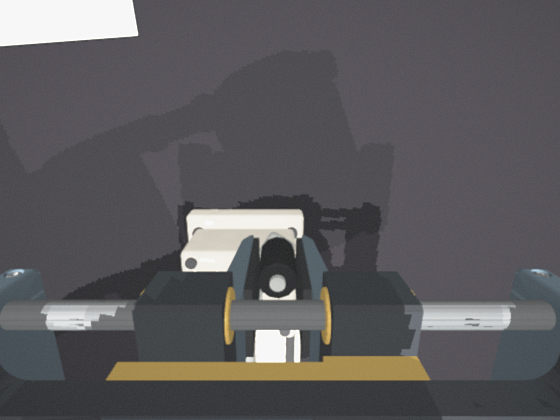

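View pics/t38z.png

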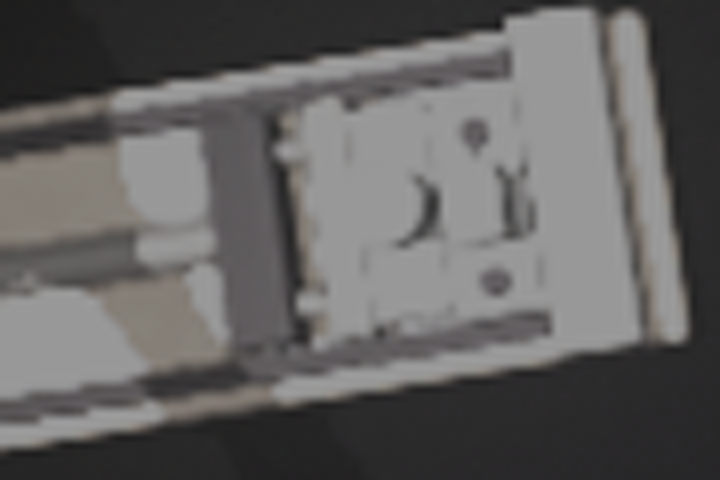

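```bash
python3 -m jog '[[[50,0,0,0,0],[50,0,0,0,0],[50,0,0,0,0],[50,0,0,-0.8,0],[50,0,0,-1,0],[50,0,0,-1,0],[50,0,0,-0.3,0],[50,-0.5,0,0,0],[50,-1,0,0,0],[50,-1,-0.1,0,0],[50,-1,-0.1,0,0],[50,-1,0,0,0],[50,-1,0,0,0],[50,-1,0,0,0],[50,-1,0,0,0],[50,-0.8,0,0,0],[50,0,0,0,0],[50,0,0,0,0]]]'; python3 -c "
from h import *
s,c=snap('wrist','w39.png');print(s['tcp_pos'])"
```

```text
time_s: 54.75
tcp_pos: [0.5665, 0.1635, 0.1407]
tcp_rot: [0.659, 0.752, -0.001, -0.001]
wrist_force: [0.2, 0.5, 0.6]
grip_width: 0.0498
[0.56646348 0.16346165 0.1407441 ]
```

View pics/w39.png

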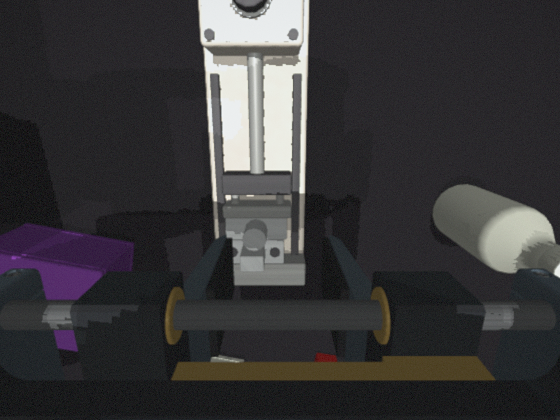

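```bash
python3 -c "
from h import *
a=cv2.imread('pics/w39.png')[150:290,195:320]; a=np.clip(a.astype(float)*1.5,0,255).astype('uint8')
cv2.imwrite('pics/w39z.png',cv2.resize(a,None,fx=4.2,fy=4.2,interpolation=cv2.INTER_CUBIC))"
```

```text
(no output)
```

View pics/w39z.png

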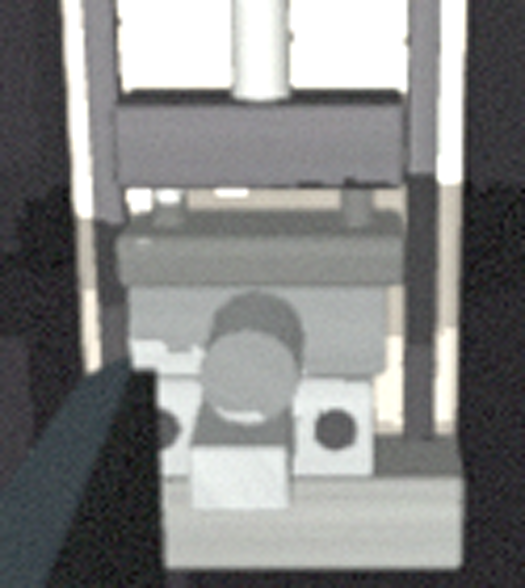

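```bash
python3 -c "
from h import *
s=state();c=capture('wrist');cm=cam(c,s)
e=np.array([-.132,.991]);b=np.array([554.5,97.2])
Z=lambda v:(onz(cm,257,(v+.5)/4.2-.5+150,.048)[:2]*1000-b)@e
for n,v in dict(jawfront=186,jawback=103,platerear=236,platefront=285,portmod=376,fix=475).items(): print(n,round(Z(v),1))
cm=tuple(np.load('cm11.npy',allow_pickle=True))
Z=lambda v:(onz(cm,282,(v+.5)/3.3-.5,.048)[:2]*1000-b)@e
for n,v in dict(jawfront=30,platerear=120,platefront=180).items(): print('free',n,round(Z(v),1))"
```

```text
jawfront 73.3
jawback 92.1
platerear 61.6
platefront 49.9
portmod 27.5
fix 2.1
free jawfront 161.4
free platerear 144.7
free platefront 133.2
```

```bash
python3 -c "
from h import *
go(545.4,371,125,7.6)"
```

```text
at [566.7 164.5 141.2] yaw 7.7 | shift now axes [8.3  0.26 0.65] turn 0.01 q6 0.05 F [-0.2  1.  -0.3] w 50.1 t 54.85
   shift in final axes [8.3  0.25 0.65]
```

```bash
python3 -m jog '[[[50,0.8,0.03,0,0],[50,1,0.03,0,0],[50,1,0.03,0,0],[50,1,0.03,0,0],[50,1,0.03,0,0],[50,1,0.03,0,0],[50,1,0.03,0,0],[50,1,0.03,0,0],[50,0.5,0.03,0,0],[50,0,0,0.6,0],[50,0,0,0,0],[50,0,0,0,0]]]'; python3 -c "
from h import *
go(545.4,371,64,7.6)
s,c=snap('wrist','w40.png');cm=cam(c,s)
cv2.imwrite('pics/w40z.png',cv2.resize(c['color'][180:300,200:360,::-1],None,fx=4,fy=4))"
```

```text
time_s: 56.05
tcp_pos: [0.546, 0.3704, 0.1267]
tcp_rot: [0.658, 0.753, -0.001, -0.0]
wrist_force: [-1.2, -1.1, 1.4]
grip_width: 0.0496
at [546.  370.4 126.7] yaw 7.6 | shift now axes [ 0.03 -0.02  2.51] turn 0.01 q6 0.37 F [-1.2 -1.1  1.4] w 49.6 t 56.05
   shift in final axes [ 0.03 -0.02  2.51]
```

View pics/w40z.png

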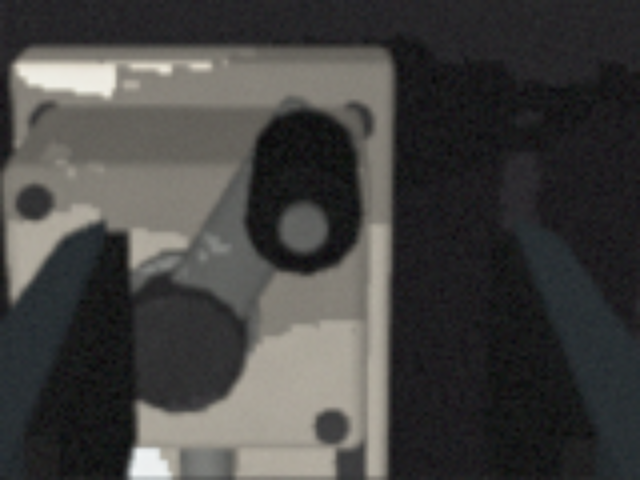

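```bash
python3 -m jog '[[[50,0.03,-0.02,0.8,0],[50,0,0,0.9,0],[50,0,0,0.78,0],[50,0,0,0,0],[15,0,0,0,0],[15,0,0,0,0],[15,0,0,0,0],[15,0,0,0,0],[15,0,0,0,0]]]'; python3 -m jog '[[[15,-0.13,0.16,0,0],[15,-0.13,0.16,0,0],[15,0,0,0,0]]]'; python3 -c "
from h import *
p=pose()[0][:2]*1000-np.array([524.1,326.7]);print(np.degrees(np.arctan2(p@[-.132,.991],p@[.991,.132])))"
python3 -m jog '[[[50,0,0,0,0],[50,0,0,0,0],[50,0,0,0,0],[50,0,0,-0.8,0],[50,0,0,-1,0],[50,0,0,-1,0],[50,0,0,-0.3,0],[50,-0.5,0,0,0],[50,-1,0,0,0],[50,-1,-0.1,0,0],[50,-1,-0.1,0,0],[50,-1,0,0,0],[50,-1,0,0,0],[50,-1,0,0,0],[50,-0.5,0,0,0],[50,0,0,0,0],[50,0,0,0,0]]]'; python3 -c "
from h import *
s,c=snap('wrist','w41.png');print(s['tcp_pos'])
a=np.clip(c['color'][150:290,195:320,::-1].astype(float)*1.5,0,255).astype('uint8')
cv2.imwrite('pics/w41z.png',cv2.resize(a,None,fx=4.2,fy=4.2,interpolation=cv2.INTER_CUBIC))"
```

```text
time_s: 57.0
tcp_pos: [0.5458, 0.3715, 0.0656]
tcp_rot: [0.658, 0.753, 0.0, 0.0]
wrist_force: [-2.4, 0.0, 7.0]
grip_width: 0.0201
time_s: 57.3
tcp_pos: [0.5549, 0.366, 0.0656]
tcp_rot: [0.659, 0.753, 0.0, 0.0]
wrist_force: [-1.4, -0.8, 7.1]
grip_width: 0.02
44.338364458808975
time_s: 59.0
tcp_pos: [0.5725, 0.1921, 0.1418]
tcp_rot: [0.659, 0.752, -0.0, -0.0]
wrist_force: [-0.6, 0.6, 1.1]
grip_width: 0.0502
[0.57251872 0.19209426 0.14182364]
```

View pics/w41z.png

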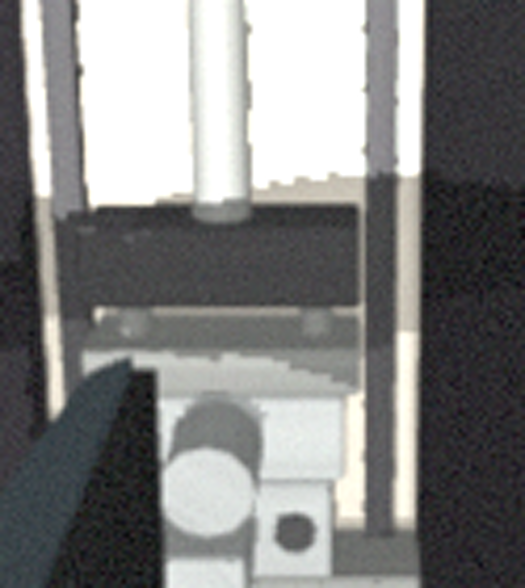

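```bash
python3 -c "
from h import *
s=state();c=capture('wrist');cm=cam(c,s)
e=np.array([-.132,.991]);b=np.array([554.5,97.2])
Z=lambda v:(onz(cm,250,(v+.5)/4.2-.5+150,.048)[:2]*1000-b)@e
for n,v in dict(jawfront=306,platerear=350,platefront=396,portmod=479,fix=577).items(): print(n,round(Z(v),1))
go(560,-351.5,215,90.2)"
```

```text
jawfront 71.9
platerear 61.0
platefront 49.4
portmod 27.9
fix 1.4
at [572.6 192.8 142.1] yaw 7.7 | shift now axes [-21.51  -3.41  -2.92] turn -10.31 q6 0.09 F [0.1 0.2 0.2] w 50.1 t 59.1
   shift in final axes [  0.58 -21.77  -2.92]
```

```bash
python3 -m jog '[[[60,-0.6,-0.16,-0.5,0],[60,-1,-0.16,-0.5,0],[60,-1,-0.16,-0.5,0],[60,-1,-0.16,0,0],[60,-1,-0.16,0,0],[60,-1,-0.16,0,0],[60,-1,-0.16,0,0],[60,-1,-0.16,0,0],[60,-1,-0.16,0,0],[60,-1,-0.16,0,0],[60,-1,-0.16,0,0],[60,-1,-0.16,0,0],[60,-1,-0.16,0,0],[60,-1,-0.16,0,0],[60,-1,-0.16,0,0],[60,-1,-0.16,0,0],[60,-1,-0.16,0,0],[60,-1,-0.16,0,0],[60,-1,-0.16,0,0],[60,0,0,0,0]]]';python3 -m jog '[[[60,0,0,0,-0.94],[60,0,0,0,-0.94],[60,0,0,0,-0.94],[60,0,0,0,-0.94],[60,0,0,0,-0.94],[60,0,0,0,-0.94],[60,0,0,0,-0.94],[60,0,0,0,-0.94],[60,0,0,0,-0.94],[60,0,0,0,-0.94],[60,0,0,0,-0.91],[60,0,0,0,0],[60,0,0,0,0]]]'; python3 -c "
from h import *
go(561,-351.5,180,90.2)"
```

```text
time_s: 61.1
tcp_pos: [0.559, -0.282, 0.1805]
tcp_rot: [0.659, 0.752, -0.0, 0.001]
wrist_force: [-0.5, -0.0, 0.5]
grip_width: 0.0601
time_s: 62.4
tcp_pos: [0.5593, -0.2787, 0.1803]
tcp_rot: [0.001, 1.0, -0.0, 0.0]
wrist_force: [-0.7, 0.1, -0.5]
grip_width: 0.0599
at [ 559.3 -278.7  180.3] yaw 89.9 | shift now axes [-0.07 -2.91  0.01] turn -0.03 q6 -2.13 F [-0.7  0.1 -0.5] w 59.9 t 62.4
   shift in final axes [-0.06 -2.91  0.01]
```

```bash
python3 -m jog '[[[60,-0.02,-0.9,0,0],[60,-0.02,-1,0,0],[60,-0.03,-1,0,0],[60,0,0,0,0],[60,0,0,0,0]]]'; python3 -c "
from h import *
go(561,-351.5,109,90.2)
s,c=snap('wrist','w42.png')"
```

```text
time_s: 62.9
tcp_pos: [0.5609, -0.3523, 0.1797]
tcp_rot: [0.0, 1.0, 0.0, -0.0]
wrist_force: [0.2, 0.7, -0.2]
grip_width: 0.0599
at [ 560.9 -352.3  179.7] yaw 89.9 | shift now axes [-0.    0.03  2.83] turn -0.03 q6 -2.22 F [ 0.2  0.7 -0.2] w 59.9 t 62.9
   shift in final axes [-0.    0.03  2.83]
```

View pics/w42.png

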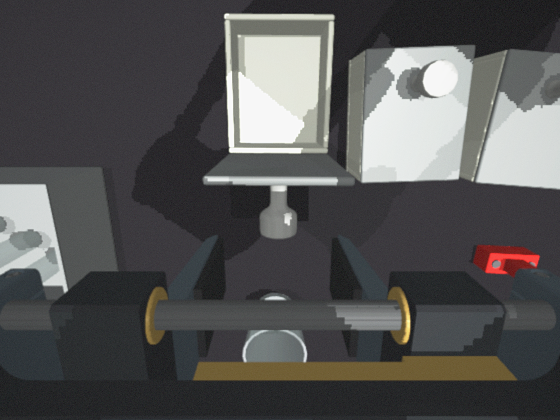

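```bash
python3 -m jog '[[[60,0,0,0.7,0],[60,0,0,0.8,0],[60,0,0,0.8,0],[60,0,0,0.53,0],[60,0,0,0,0],[10,0,0,0,0],[10,0,0,0,0],[10,0,0,0,0],[10,0,0,0,0],[10,0,0,0,0]]]'; python3 -m jog '[[[10,0.39,0,-0.15,0],[10,0.4,0,-0.11,0],[10,0.41,0,-0.07,0],[10,0.41,0,-0.03,0]]]'
```

```text
time_s: 63.95
tcp_pos: [0.5615, -0.3518, 0.1096]
tcp_rot: [-0.001, 1.0, -0.0, 0.0]
wrist_force: [-0.7, 0.8, 3.5]
grip_width: 0.0265
time_s: 64.35
tcp_pos: [0.5201, -0.3515, 0.1184]
tcp_rot: [-0.001, 1.0, 0.0, 0.0]
wrist_force: [2.4, 2.1, -1.5]
grip_width: 0.0266
```

```bash
python3 -m jog '[[[10,0.41,0,0.02,0],[10,0.41,0,0.06,0],[10,0.4,0,0.1,0],[10,0.39,0,0.15,0],[10,0.37,0,0.18,0],[10,0.35,0,0.22,0],[10,0.32,0,0.26,0]]]';python3 -m jog '[[[10,0.3,0,0.29,0],[10,0.26,0,0.32,0],[10,0.23,0,0.35,0],[10,0.19,0,0.37,0],[10,0,0,0,0]]]';python3 -m jog '[[[10,0,0,0.06,0],[10,0,0,0,0]]]'
```

```text
time_s: 65.05
tcp_pos: [0.4533, -0.3509, 0.0927]
tcp_rot: [-0.001, 1.0, 0.001, -0.001]
wrist_force: [4.6, 5.4, -2.8]
grip_width: 0.0267
time_s: 65.55
tcp_pos: [0.4287, -0.3507, 0.0594]
tcp_rot: [-0.001, 1.0, 0.001, -0.001]
wrist_force: [1.9, 5.9, -2.9]
grip_width: 0.0268
time_s: 65.75
tcp_pos: [0.4287, -0.3508, 0.0589]
tcp_rot: [-0.001, 1.0, 0.001, -0.001]
wrist_force: [-3.6, 9.4, 18.9]
grip_width: 0.0269
```

```bash
python3 -m jog '[[[60,0,0,-0.04,0],[60,0,0,0,0],[60,0,0,0,0],[60,0,0,0,0],[60,0,0,-0.7,0],[60,0,0,-0.8,0],[60,0,0,-0.8,0],[60,0,0,-1,0],[60,0,0,-1,0],[60,0,-1,0,0],[60,0,-1,0,0],[60,0,-1,0,0],[60,0,-1,0,0],[60,0,-1,0,0],[60,0,-1,0,0],[60,0,0,0,0]]]'; python3 -c "
from h import *
go(0,0,0)
s,c=snap('top','t50.png');s,c=snap('side','s50.png')"
```

```text
time_s: 67.35
tcp_pos: [0.43, -0.5045, 0.1665]
tcp_rot: [-0.0, 1.0, -0.0, -0.0]
wrist_force: [0.0, -0.1, 0.2]
grip_width: 0.0601
at [ 430.  -504.5  166.5] yaw 90.0 | shift now axes [17.19 20.19  6.64] turn 0 q6 -2.53 F [ 0.  -0.1  0.2] w 60.1 t 67.35
```

View pics/t50.png

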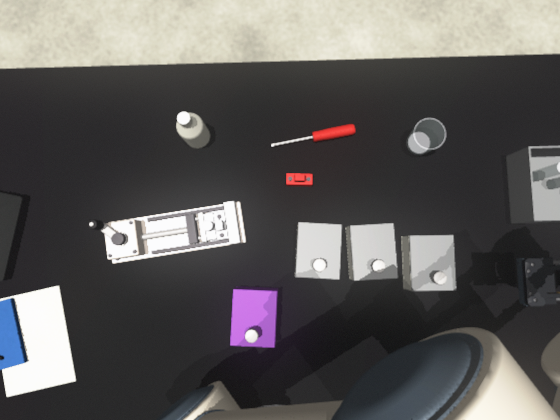

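View pics/s50.png

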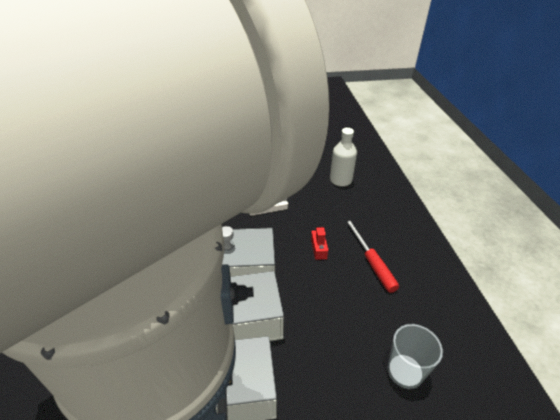

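```bash
python3 -c "
from h import *
a=cv2.imread('pics/top0.png');b=cv2.imread('pics/t50.png')
v=np.hstack([cv2.resize(x[210:300,285:465],None,fx=2.2,fy=2.2) for x in (a,b)])
w=cv2.resize(b[195:270,90:255],None,fx=4.8,fy=4.8,interpolation=cv2.INTER_CUBIC)
cv2.imwrite('pics/fin1.png',v);cv2.imwrite('pics/fin2.png',w)"
```

```text
(no output)
```

View pics/fin1.png

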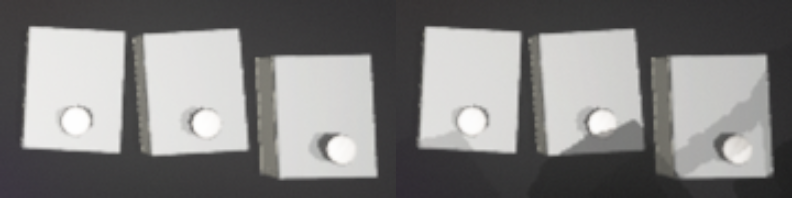

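View pics/fin2.png

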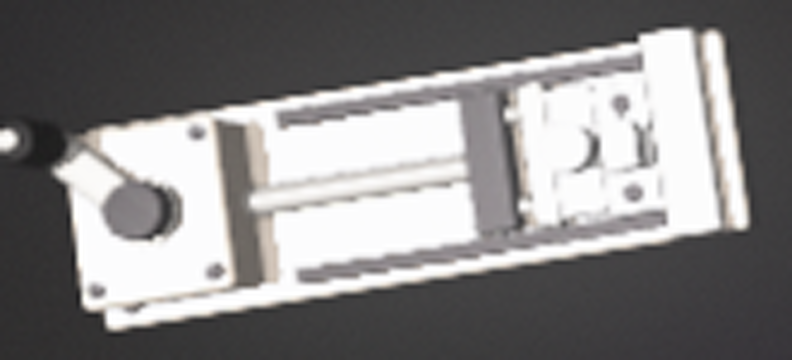

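```bash
python3 -c "
from plant import *
print(close_job())"
```

```text
the job is handed in; nothing more can be done
None
```

The job is done and handed in, about 67 s into the 210 s allowed; no verdict was given.

**What I did**
- I wound the jaw back to about 133 mm clear opening and stood the one module on the bench against the fixed jaw.
- I opened the cases one at a time. The first held the flange and the second the bracket, so I shut both again. The third held the port block.
- I stood the port block at the jaw's end of the row, re-gripped it and slid it up next to the module. Then I cranked the jaw in and shut the third lid.

**Last checks**
- **Row:** the pictures show it tight, at 48 mm from fixed jaw to plate.
- **Pressure plate:** it is pushed back about 5.7 mm by image and about 7 mm by crank angle. The two disagree slightly, but both are below the 8 mm stop.
- **Lids:** all three look as they did at the start. I pressed each shut with about 20–25 N.
- **Bystanders:** the bottle, beaker and screwdriver look unmoved. I saw no other module on the bench, only the red look-alike.

**What went wrong or disagreed**
- **Fingertip offset:** the real fingertips sit about 30 mm above the reported TCP, contrary to the description. My first grip on the crank knob closed on air, and I allowed for the offset from then on.
- **Sideways pull on a lid knob:** I once typed a shift in the wrong column and pulled the first lid's knob sideways. The wrist force read about 62 N, and I undid it at once. The limit is 120 N at the wrist. Only the fingers were on the knob, so I do not think the 40 N limit on the arm and gripper body was touched, but I could not measure that separately.

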